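Hold a cuvette in the photometer's beam

TASK

Take a reading of the open cuvette on the photometer rail: first push the iris lever over to its closed stop so that the beam is stopped right down, then lift the one cuvette without a stopper out of the rack, gripping it by its two frosted faces only and never touching the clear ones. Bring it upright into the gap midway between iris and detector, clear faces square to the beam and the beam passing through the middle of their width and the lower half of their height, and finish while still holding it there, steady and clear of everything, with the iris left closed. Leave the stoppered cuvettes, the agar dishes and the tape where they are.

Things in the scene. Friction and masses are not known exactly. Their poses are not given: they have to be found in the camera images.
- bench: Photometer, fixed: aluminium optical rail 400 mm long (its y) x 50 mm (x), top at 33 mm. Origin: mid-rail, underside, on the table; z up. The beam runs along y, 120 mm above the origin. On it stand: at +y the black finned lamp (68 mm square, y 78 to 172, top at 154 mm), then the iris (black 60 mm ring, y 60 to 72), a free gap of 120 mm, and at -y the detector (44 mm barrel, y -60 to -140).
- beam_mid (a point): The point on the beam's axis midway between the iris and the detector, 120 mm above the table; its y axis is the beam, its z axis is up (same axes as the bench).
- iris (a joint): Angle of the iris ring about the beam, rad: 0 open, 1.2 fully closed, a stop at each end; starts between 0 and 0.45, stays where it is left, drags with about 1 N at the lever. The lever leans (value - 0.6) rad from upright: towards the bench's -x when open, towards its +x when closed. Six leaves turn with it and close the aperture from 24 to 2 mm.
- lever_tip (a point): Outer end of the iris lever, 62 mm from the beam's axis, at y = 66 mm of the bench; it moves with the lever. The lever is a 6 mm steel pin standing radially out of the 60 mm iris ring, bare from 30 to 47 mm from the axis, then a black knob of 10 mm diameter. Nothing stands beside it above the ring.
- cuvette: Open glass cuvette, 12.5 x 12.5 x 45 mm, 12 to 17 g, upright in one of the rack's slots. Origin: centre of its underside; z up. Milky frosted faces look along its +y and -y, clear faces along its +x and -x; either way round is equal. Its frosted faces stand 1.2 mm proud of the clear panes' edges. Its foot is 6 mm above the table in the rack, and 29 mm of it shows.
- rack: Grey block 150 (x) x 44 (y) x 22 (z) mm, fixed, with one row of four square slots 14.5 mm wide and 16 mm deep at x = -48, -16, 16 and 48 mm. Origin: centre of its underside on the table. The cuvettes stand in it, frosted faces towards its long sides (+y and -y); which stands where changes.
- stoppered1: Another cuvette of the same size standing in the rack, closed with a white round stopper that adds 8 mm of height; leave it alone. Origin: centre of its underside.
- stoppered2: A second stoppered cuvette in the rack, like the other; leave it alone. Origin: centre of its underside.
- dishes: Stack of three closed agar dishes on the table, 90 mm diameter, 44 mm high; leave it alone. Origin: centre of its underside.
- tape: Roll of label tape lying flat on the table, 72 mm diameter, 20 mm high; leave it alone. Origin: centre of its underside.

How it is judged (in metres and radians):
On the way, in this order (a step that is already met when the one before it is completed fails the run):
1. the iris is closed to its stop (value of joint iris above 1.1 rad), for 0.2 s.
2. the open cuvette is lifted clear of the rack, gripped by both frosted faces (z of cuvette in the frame of rack above 0.03 m and contact force between each of cuvette_c0, cuvette_c1 and the fingers above 0.5 N), for 0.2 s.
At the end, for the whole second after the job is handed in: Iris above 1.1 rad; cuvette held still by both frosted faces (over 0.5 N each, none on the clear ones), touching neither photometer nor rack, upright within 0.12 rad, square to the beam within 0.14 rad, within 4 mm sideways and 20 mm along the beam of mid-gap, beam 3 to 26 mm above its foot (value of joint iris above 1.1 rad and contact force between each of cuvette_c0, cuvette_c1 and the fingers above 0.5 N and contact force between cuvette_c2 and the fingers below 0.3 N and x of cuvette in the frame of beam_mid between -0.004 and 0.004 m and y of cuvette in the frame of beam_mid between -0.02 and 0.02 m and z of cuvette in the frame of beam_mid between -0.026 and -0.003 m and angle between the x axis of cuvette and the y axis of beam_mid, either way round below 0.14 rad and angle between cuvette's own z axis and vertical below 0.12 rad and linear speed of cuvette below 0.02 m/s and contact force between cuvette and bench below 0.05 N and contact force between cuvette and rack below 0.05 N); the arm keeps its last pose, push and grip.
It fails at once if the fingers touch the clear faces of the open cuvette (contact force between cuvette_c2 and the fingers above 0.5 N).
It fails at once if a stoppered cuvette is disturbed (distance of any of stoppered1, stoppered2 from where it was at the start of the episode above 0.012 m).
It fails at once if the dishes or the tape are pushed about (distance of any of dishes, tape from where it was at the start of the episode above 0.02 m).
It also fails if it takes over 58 s, if anything falls off the work surface, if the arm or the gripper's body presses on something with over 40 N, if the wrist force passes 120 N, or if a joint passes its speed limit or range.

ROBOT

A 6-joint arm with a two-finger parallel gripper is mounted at the origin on the work surface. World frame = base frame: x ahead of the robot, y to its left, z up, the work surface at z = 0. Lengths are in m, angles in degrees, forces in N, time in s.
With the tool pointing down it reaches from about 0.375 to 0.9 m from the base axis. Payload 3.1 kg.
Tool frame: the origin (TCP) lies on the centre line of the jaws, within the pads' length; the fingertips stand 8 mm ahead of it and the grasp point (between the pads) lies 11 mm behind it; z points along the fingers, y is the direction in which the jaws open and shut (so a half turn about z gives the same grasp; the last joint's range is limited). The gripper opens to 87 mm and grips with 3 to 60 N. Pads are 19 mm wide; open, the fingers measure 117 mm over their backs; the gripper's body (75 mm by 190 mm) begins 51 mm behind the grasp point.
Start: joints at [62.424, 30.224, 82.088, -0, 67.689, -10.227], TCP at [0.186, 0.597, 0.231] pointing down, gripper open.
Joint ranges: [-176.69, 176.69], [-43.24, 126.21], [12.49, 139.97], [-82, 262], [0, 151.66], [-163.58, 163.58]. Speed limits (degrees/s): [159.86, 159.86, 180, 180, 180, 180].

INTERFACE

Orientations are given as a 3x3 rotation matrix whose columns are the frame's x, y, z axes.
In Python, from rig import * gives the robot as it stands. The module is installed in compiled form; this text tells all that it offers.
- The arm moves only by the tool arm_command, never from a script. Its argument "commands" is a list of rows, each an object with "translation": the shift along the tool's x, y, z scaled (see below), a list of three; "dr": the turn, a rotation vector about the tool's x, y, z scaled (see below), a list of three; "jaw": the closure, from 0 (fully open) to 1 (shut). In form: [{"translation": [x, y, z], "dr": [ax, ay, az], "jaw": jaw}, ...]. A call has 1 to 12 rows; each row shifts and turns the commanded pose from where the row before left it, along the tool's axes as they then stand; what a row does not reach is not made up. The controller multiplies each number of a shift by 25 mm and each number of a turn by 6 degrees. A row lasts 1/12 s, in which the tool goes at most 41.7 mm and 7.16 degrees, less where a joint would pass 70% of its speed; a pose out of reach is approached as far as the arm can. A call with a number of a shift or a turn outside -1 to 1 is refused whole. A call with a gripper value outside its range is refused whole. The fingers move at their own pace and stop on an object; the grip force is fixed at half the most. Time passes only in rows, so rows that do not move let the fingers close. It gives the time, the measured TCP pose, the force and the opening at its end, in the units of the state.
- read_state(): the state, without advancing time (a new reading comes with each control period).
- capture(name): name is "side" or "top"; returns (picture, depth): 480x640x3 uint8, red, green, blue; 480x640 float32, m along the optical axis (not along the pixel's ray), 0 where there is no reading.
- camera_model(name): a dict with "intrinsics" (3x3 intrinsics, pixels), "k1" (the pictures are not rectified: a ray, as slopes to the right and down, at radius r is drawn at 1 + k1 r^2 times it, then the intrinsics apply), "pose" (4x4, takes a point from camera to world coordinates). Camera axes: x right, y down, z forward; pixel columns grow to the right and rows downward; lengths in m; the calibration is good to about 2 mm. A picture is of the moment at which its call begins. camera_model takes no time and is no camera call.
- hand_in(): hands the job in, once; it reports no verdict.
The state is a dict: "time_s": time; "joint_positions": joint angles; "qvel": joint speeds; "tau": joint torques, N m; "position": TCP position; "tcp_rot": TCP orientation; "force": force on the tool from outside, world axes, zero at the start; "moment": the same for the moment, N m; "opening": opening from 0.0 (shut) to 1.0 (fully open).
Only numpy, scipy, OpenCV 4.12 (cv2) and the standard library are available. Lean on these libraries where they do the work, as an engineer would, in place of code of your own. Each camera call takes 0.05 s, during which the arm holds its last target.

## Working session

There is one attempt and no reset: what is moved stays moved. The work goes in short steps, Python scripts to look and compute and a tool call to move; the robot and the scene stay as the last step left them, time stands still between calls to the robot, and variables do not carry over. Pictures are saved under pics/ and viewed, and the job is handed in when it is done.

Besides the shell and the picture viewer there is one more tool, called as name(argument=value, ...), one argument or row to a line, values as JSON. arm_command: Moves the arm, as the interface text tells. Its arguments: {"type":"object","properties":{"commands":{"type":"array"}},"required":["commands"]}

```bash
mkdir -p pics; cat > h.py <<'E'
from rig import *
import numpy as np, cv2
def snap(name,tag):
    p,d=capture(name); np.savez(f'pics/{tag}.npz',p=p,d=d); cv2.imwrite(f'pics/{tag}.png',p[:,:,::-1]); return p,d
def ray(name,u,v):
    m=camera_model(name);K=np.array(m['intrinsics']);k1=m['k1']
    xd=np.array([(u-K[0,2])/K[0,0],(v-K[1,2])/K[1,1]]);x=xd.copy()
    for _ in range(30): x=xd/(1+k1*(x@x))
    return np.array(m['pose']),x
def px2w(name,u,v,depth):
    T,x=ray(name,u,v); return (T@np.array([x[0]*depth,x[1]*depth,depth,1]))[:3]
def px2z(name,u,v,z):
    T,x=ray(name,u,v); d=T[:3,:3]@np.array([x[0],x[1],1]);o=T[:3,3]; return o+d*(z-o[2])/d[2]
def proj(name,P):
    m=camera_model(name);K=np.array(m['intrinsics']);T=np.linalg.inv(np.array(m['pose']))
    c=T@np.append(P,1);x=c[:2]/c[2];x=x*(1+m['k1']*(x@x));return K[0,0]*x[0]+K[0,2],K[1,1]*x[1]+K[1,2]
def crop(tag,x0,y0,x1,y1,s,out):
    p=cv2.imread(f'pics/{tag}.png')[y0:y1,x0:x1]; cv2.imwrite(f'pics/{out}.png',cv2.resize(p,None,fx=s,fy=s,interpolation=cv2.INTER_CUBIC))
E
python3 - <<'E'
from h import *
np.set_printoptions(precision=4,suppress=True)
for n in('side','top'):
    snap(n,n+'0'); m=camera_model(n); print(n,m)
print(read_state())
E
```

```text
side {'intrinsics': array([[563.9613,   0.    , 331.6937],
       [  0.    , 563.9613, 243.8832],
       [  0.    ,   0.    ,   1.    ]]), 'k1': -0.12101095362270271, 'pose': array([[ 0.9863, -0.0719,  0.1483,  0.4264],
       [-0.164 , -0.5158,  0.8409, -0.8708],
       [ 0.016 , -0.8537, -0.5205,  0.661 ],
       [ 0.    ,  0.    ,  0.    ,  1.    ]])}
top {'intrinsics': array([[482.9351,   0.    , 319.6373],
       [  0.    , 482.9351, 245.3007],
       [  0.    ,   0.    ,   1.    ]]), 'k1': -0.1215266210395073, 'pose': array([[-0.037 , -0.9761,  0.2141,  0.3909],
       [-0.9993,  0.0358, -0.0094, -0.0069],
       [ 0.0015, -0.2143, -0.9768,  1.104 ],
       [ 0.    ,  0.    ,  0.    ,  1.    ]])}
{'time_s': 0.1, 'joint_positions': array([ 62.423 ,  30.2746,  82.149 ,  -0.0004,  67.6893, -10.2278]), 'qvel': array([ 0.0841, -0.1157, -0.1884, -0.0235,  0.0161,  0.008 ]), 'tau': array([ -0.0006, -44.0982, -17.715 ,   0.0635,   0.0535,  -0.    ]), 'position': array([0.186 , 0.596 , 0.2297]), 'tcp_rot': array([[-0.9545,  0.2982, -0.0009],
       [ 0.2982,  0.9545, -0.0018],
       [ 0.0003, -0.0019, -1.    ]]), 'force': array([0.6238, 0.4043, 0.4949]), 'moment': array([-0.018 ,  0.0046, -0.0206]), 'opening': 0.9937915244929811}
```

View pics/side0.png

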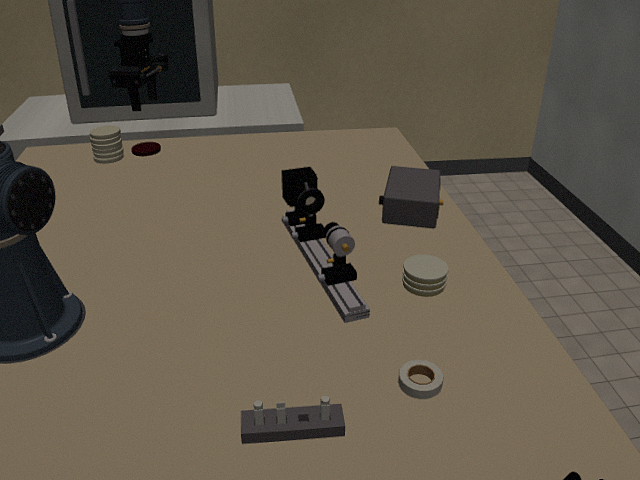

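View pics/top0.png

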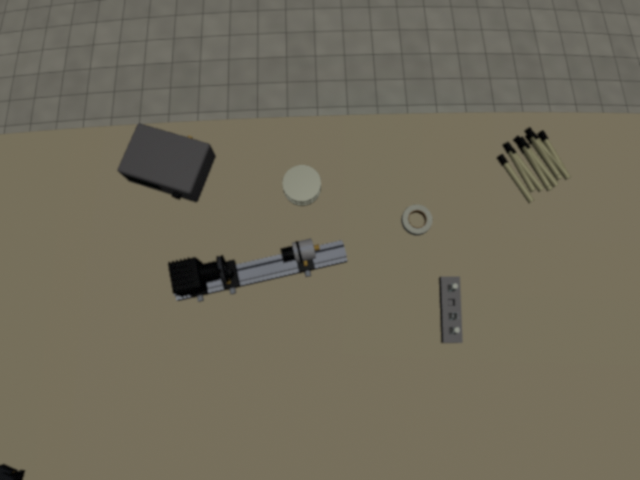

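```bash
python3 - <<'E'
from h import *
crop('top0',160,225,360,310,4,'c1'); crop('top0',425,265,480,355,7,'c2')
crop('side0',265,155,385,330,4.5*0.75,'c3'); crop('side0',230,380,360,450,6,'c4')
E
```

```text
(no output)
```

View pics/c1.png

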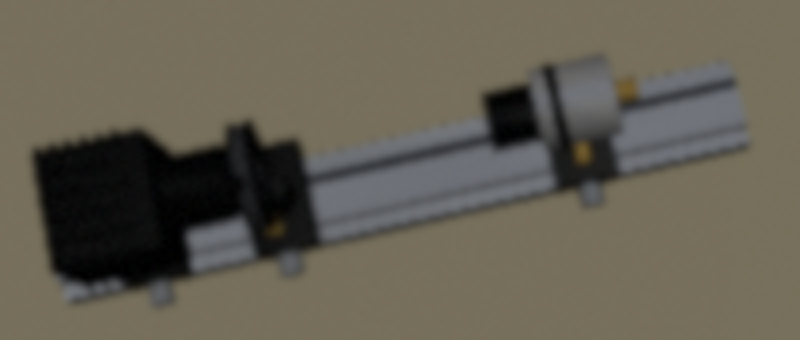

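View pics/c2.png

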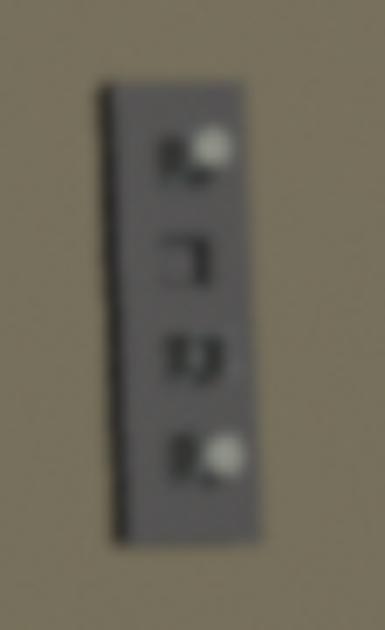

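View pics/c3.png

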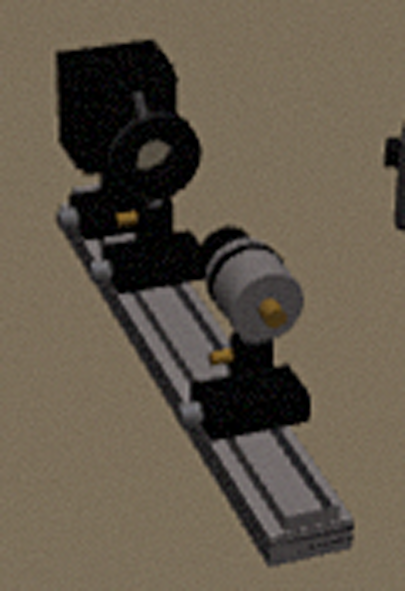

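View pics/c4.png

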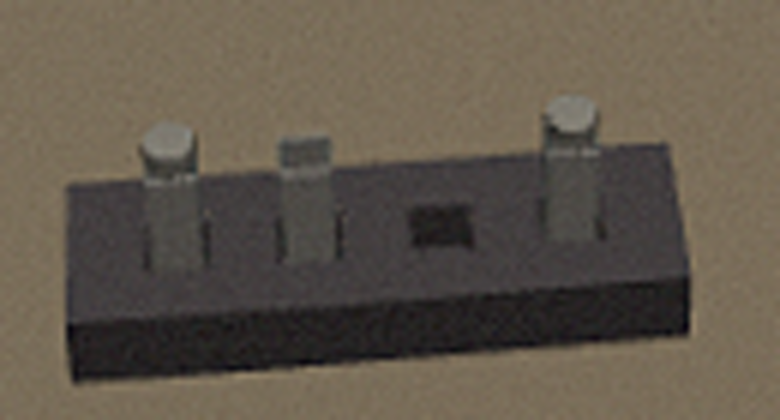

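```bash
python3 - <<'E'
from h import *
crop('top0',300,230,360,275,13,'d1'); crop('side0',320,270,380,325,10,'d2')
crop('side0',275,160,335,250,6.5,'d3'); crop('top0',160,245,245,310,9,'d4')
E
cat > grid.py <<'E'
E
```

```text
(no output)
```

View pics/d1.png

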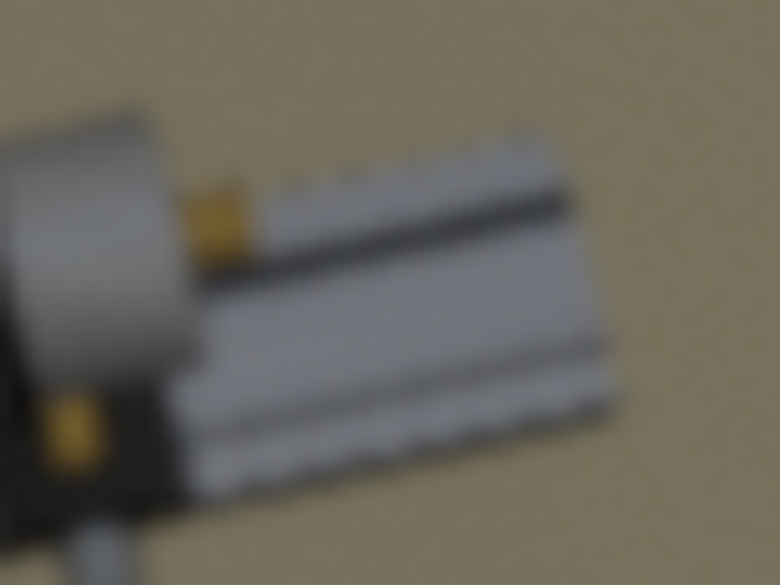

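View pics/d2.png

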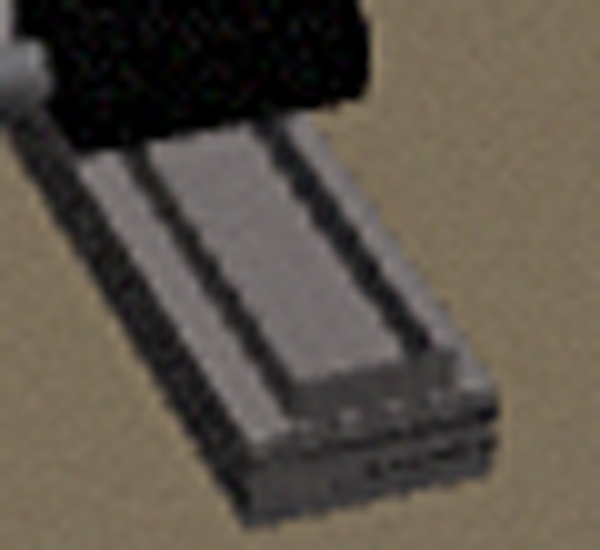

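View pics/d3.png

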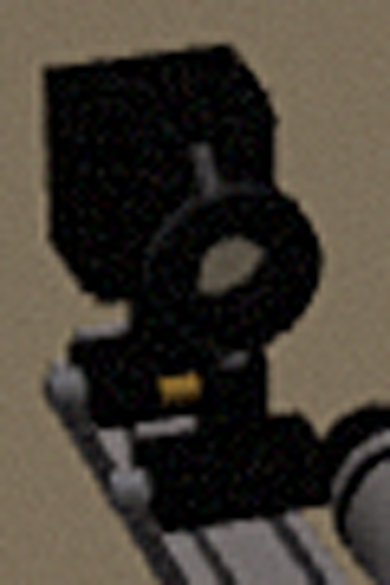

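View pics/d4.png

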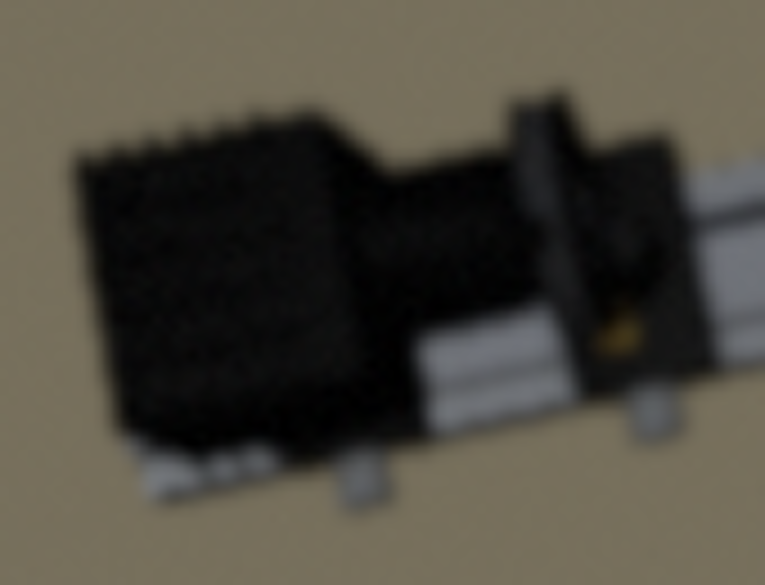

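```bash
cat > fit.py <<'E'
from h import *
from scipy.optimize import least_squares
np.set_printoptions(precision=4,suppress=True)
def fit(obs,x0):
    def pt(p,q):
        c,s=np.cos(p[2]),np.sin(p[2]); return np.array([p[0]+c*q[0]-s*q[1],p[1]+s*q[0]+c*q[1],q[2]])
    def r(p): return np.concatenate([np.array(proj(n,pt(p,np.array(q)/1000)))-np.array(uv) for n,q,uv in obs])
    s=least_squares(r,x0,loss='soft_l1'); print(s.x,np.degrees(s.x[2])); print(r(s.x).reshape(-1,2)); return s.x
E
python3 - <<'E'
from fit import *
def C(x,y,sc,ox,oy): return (x/sc+ox-.5,y/sc+oy-.5)
T=[('top',(25,-200,33),C(548,135,13,300,230)),('top',(-25,-200,33),C(615,392,13,300,230)),('top',(-25,200,33),C(145,487,9,160,245))]
S=[('side',(-25,-200,0),C(248,525,10,320,270)),('side',(25,-200,0),C(492,470,10,320,270)),('side',(-25,-200,33),C(248,462,10,320,270)),('side',(25,-200,33),C(497,393,10,320,270))]
x0=[.45,.1,.1]
fit(T,x0);fit(S,x0);fit(T+S,x0)
d=np.load('pics/top0.npz')['d']; 
for u,v in [(280,268),(260,271),(330,252)]: print(px2w('top',u,v,d[v,u]))
E
```

```text
[0.5766 0.1229 0.1875] 10.742141667554886
[[ 0.4941 -0.8826]
 [ 0.4836  0.3893]
 [-1.9549  0.2275]]
[0.5645 0.1105 0.2505] 14.351620308963987
[[-0.2689  3.8985]
 [-0.2082  2.6827]
 [ 0.2459 -4.0663]
 [ 0.224  -3.7595]]
[0.5773 0.1209 0.191 ] 10.945751686674841
[[ 1.2215 -1.4905]
 [ 1.2929 -0.2479]
 [-1.0099  0.2013]
 [-0.7271  0.6601]
 [-0.1601  0.4808]
 [-0.2248 -7.2565]
 [ 0.2671 -5.9267]]
[0.5771 0.074  0.0307]
[0.5718 0.1193 0.0309]
[ 0.6096 -0.0401  0.0314]
```

```bash
python3 - <<'E'
from h import *
np.set_printoptions(precision=4,suppress=True)
d=np.load('pics/top0.npz')['d']; 
for u in (275,330):
  for v in range(236,284,1):
    print(u,v,px2w('top',u,v,d[v,u]))
E
```

```text
275 236 [ 0.6596  0.0867 -0.0017]
275 237 [ 0.6574  0.0869 -0.0029]
275 238 [ 0.6543  0.0867 -0.0001]
275 239 [ 0.6522  0.0868 -0.0014]
275 240 [0.6494 0.0867 0.0003]
275 241 [ 0.6479  0.0871 -0.0033]
275 242 [ 0.6455  0.0872 -0.0038]
275 243 [0.642  0.0868 0.0012]
275 244 [ 0.6399  0.0869 -0.0001]
275 245 [0.6373 0.0869 0.0009]
275 246 [0.6347 0.0869 0.0016]
275 247 [ 0.6331  0.0872 -0.0021]
275 248 [0.6299 0.0869 0.002 ]
275 249 [ 0.6283  0.0873 -0.002 ]
275 250 [ 0.6266  0.0876 -0.0054]
275 251 [0.6226 0.087  0.0027]
275 252 [ 0.621   0.0874 -0.0014]
275 253 [ 0.6186  0.0874 -0.0014]
275 254 [ 0.6162  0.0874 -0.001 ]
275 255 [ 0.6139  0.0875 -0.0017]
275 256 [0.6076 0.0859 0.0179]
275 257 [0.6048 0.0857 0.0205]
275 258 [0.5998 0.0846 0.0342]
275 259 [0.5982 0.085  0.0303]
275 260 [0.5962 0.0851 0.0288]
275 261 [0.593  0.0848 0.0335]
275 262 [0.5907 0.0848 0.0336]
275 263 [0.5881 0.0847 0.0351]
275 264 [0.5869 0.0852 0.0296]
275 265 [0.5844 0.0852 0.0306]
275 266 [0.5824 0.0854 0.0288]
275 267 [0.5796 0.0852 0.0318]
275 268 [0.5777 0.0854 0.0294]
275 269 [0.5747 0.0851 0.0335]
275 
[... 1373 characters left out ...]
861 -0.0394  0.0215]
330 264 [ 0.5843 -0.0394  0.0183]
330 265 [ 0.5833 -0.0395  0.0113]
330 266 [ 0.5833 -0.0398 -0.002 ]
330 267 [ 0.5804 -0.0396  0.001 ]
330 268 [ 0.5783 -0.0395 -0.0007]
330 269 [ 0.5759 -0.0394 -0.0001]
330 270 [ 0.5738 -0.0394 -0.002 ]
330 271 [ 0.5708 -0.0392  0.0023]
330 272 [ 0.5694 -0.0392 -0.0038]
330 273 [ 0.5672 -0.0392 -0.0044]
330 274 [ 0.5643 -0.039  -0.0008]
330 275 [ 0.5616 -0.0388  0.0012]
330 276 [ 0.5601 -0.0389 -0.004 ]
330 277 [ 0.5573 -0.0387 -0.0011]
330 278 [ 0.5545 -0.0385  0.0023]
330 279 [ 0.5528 -0.0385 -0.0018]
330 280 [ 0.5508 -0.0385 -0.0044]
330 281 [ 0.5476 -0.0382  0.0018]
330 282 [ 0.5454 -0.0381  0.0012]
330 283 [ 0.5431 -0.038   0.0009]
```

```bash
python3 - <<'E'
from fit import *
def C(x,y,sc,ox,oy): return (x/sc+ox-.5,y/sc+oy-.5)
for zf in (18,20,22):
  T=[('top',(25,-200,zf),C(548,135,13,300,230)),('top',(-25,-200,zf),C(615,392,13,300,230)),('top',(-25,200,zf),C(147,487,9,160,245))]
  S=[('side',(-25,-200,0),C(248,525,10,320,270)),('side',(25,-200,0),C(492,470,10,320,270)),('side',(-25,-200,zf),C(248,462,10,320,270)),('side',(25,-200,zf),C(497,393,10,320,270))]
  x0=[.45,.1,.1]
  fit(T,x0);fit(T+S,x0)
# depth-based: points z>.012 <.04 near line, fit rectangle by min area
for n in('top','side'):
  d=np.load(f'pics/{n}0.npz')['d'];P=[]
  rng=(range(165,355),range(232,308)) if n=='top' else (range(270,380),range(170,330))
  for u in rng[0]:
    for v in rng[1]:
      if d[v,u]>0: P.append(px2w(n,u,v,d[v,u]))
  P=np.array(P);m=(P[:,2]>.027)&(P[:,2]<.038);Q=P[m];
  # plateau: robust line fit
  l=cv2.fitLine(Q[:,:2].astype(np.float32),cv2.DIST_HUBER,0,.001,.001).ravel();print(n,len(Q),l,np.degrees(np.arctan2(l[1],l[0]))-90)
  m=(P[:,2]>.012)&(P[:,2]<.04);print(cv2.minAreaRect(P[m][:,:2].astype(np.float32)))
  np.save(f'pics/P_{n}.npy',P)
E
```

```text
[0.579  0.1228 0.1893] 10.845427858707065
[[ 0.1059 -0.5401]
 [ 0.0592  0.4365]
 [-0.1685  0.0544]]
[0.5788 0.1224 0.1887] 10.814104444973982
[[ 0.2923 -0.4309]
 [ 0.2359  0.5503]
 [-0.0181  0.0784]
 [-0.3212  0.0993]
 [ 0.2314 -0.0286]
 [-0.0456 -1.2872]
 [ 0.2369  0.0424]]
[0.5787 0.1227 0.1893] 10.844783768374771
[[ 0.197  -0.6014]
 [ 0.1603  0.4127]
 [-0.3808  0.0991]]
[0.5786 0.122  0.1888] 10.815366624532166
[[ 0.5249 -0.5484]
 [ 0.4803  0.4689]
 [-0.0845  0.0711]
 [-0.3861  0.2586]
 [ 0.1764  0.1261]
 [-0.0802 -1.9927]
 [ 0.2383 -0.6611]]
[0.5783 0.1226 0.1892] 10.840635214292792
[[ 0.2791 -0.6588]
 [ 0.2509  0.3933]
 [-0.6067  0.1377]]
[0.5784 0.1217 0.189 ] 10.83050413462707
[[ 0.6914 -0.6814]
 [ 0.6632  0.3708]
 [-0.2044  0.088 ]
 [-0.4417  0.3677]
 [ 0.1252  0.228 ]
 [-0.1055 -2.7502]
 [ 0.2433 -1.419 ]]Traceback (most recent call last):
  File "<stdin>", line 14, in <module>
  File "h.py", line 11, in px2w
    T,x=ray(name,u,v); return (T@np.array([x[0]*depth,x[1]*depth,depth,1]))[:3]
        ~~~^^^^^^^^^^
  File "h.py", line 6, in ray
    m=camera_model(name);K=np.array(m['intrinsics']);k1=m['k1']
ValueError: time passes only in moves, steps and waits
```

```bash
python3 - <<'E'
import re
s=open('h.py').read()
s=s.replace("def snap","_c={}\n_cm=camera_model\ndef camera_model(n):\n    if n not in _c: _c[n]=_cm(n)\n    return _c[n]\ndef snap",1)
open('h.py','w').write(s)
E
python3 - <<'E'
from fit import *
for n in('top','side'):
  d=np.load(f'pics/{n}0.npz')['d'];P=[]
  rng=(range(165,355),range(232,308)) if n=='top' else (range(270,380),range(170,330))
  for u in rng[0]:
    for v in rng[1]:
      if d[v,u]>0: P.append(px2w(n,u,v,d[v,u]))
  P=np.array(P);np.save(f'pics/P_{n}.npy',P)
  th=0.189;ex=np.array([np.cos(th),np.sin(th)]);ey=np.array([-ex[1],ex[0]])
  L=np.c_[(P[:,:2]-[.5786,.122])@ex,(P[:,:2]-[.5786,.122])@ey,P[:,2]]
  m=(L[:,2]>.027)&(L[:,2]<.038)&(abs(L[:,0])<.02)
  for a in np.arange(-.2,.2,.04):
    k=m&(L[:,1]>a)&(L[:,1]<a+.04)
    if k.sum()>20: print(n,round(a,2),k.sum(),np.percentile(L[k,0],[3,50,97]))
  for lo,hi,nm in[(-.14,-.06,'det'),(.078,.172,'lamp'),(.055,.076,'iris')]:
    k=(L[:,2]>.1)&(L[:,1]>lo)&(L[:,1]<hi)&(L[:,2]<.19)&(abs(L[:,0])<.06)
    if k.sum(): print(nm,k.sum(),np.percentile(L[k],[2,50,98],axis=0).ravel())
E
```

```text
top -0.2 240 [-0.0165 -0.0011  0.0144]
top -0.16 193 [-0.017  -0.0041  0.0129]
top -0.08 177 [-0.017  -0.0062  0.013 ]
top -0.04 253 [-0.0174 -0.0019  0.0133]
top 0.0 248 [-0.0174 -0.0021  0.0132]
top 0.04 70 [-0.0177 -0.0025  0.0128]
top 0.08 73 [-0.0189 -0.0129 -0.0076]
det 639 [-0.0222 -0.1338  0.1195 -0.0046 -0.0982  0.1348  0.0174 -0.0618  0.1424]
lamp 1439 [-0.0349  0.08    0.1053 -0.0068  0.1278  0.1489  0.0278  0.1679  0.1544]
iris 254 [-0.0307  0.06    0.1033 -0.0078  0.0636  0.1395  0.0244  0.072   0.1789]
side -0.2 244 [-0.0158 -0.0004  0.0153]
side -0.16 249 [-0.0162 -0.0004  0.0152]
side -0.12 22 [-0.0177 -0.0006  0.0179]
side -0.08 52 [-0.0171 -0.0073  0.0051]
side -0.04 150 [-0.0168 -0.0037  0.0141]
side 0.0 160 [-0.0173 -0.0018  0.0146]
side 0.04 81 [-0.0183 -0.0033  0.017 ]
side 0.12 34 [-0.0184 -0.0102  0.0026]
det 696 [-0.022  -0.1378  0.1023 -0.0062 -0.1226  0.1282  0.0177 -0.063   0.14  ]
lamp 818 [-0.0364  0.0843  0.1013 -0.0166  0.1167  0.1386  0.0278  0.166   0.1504]
iris 501 [-0.0294  0.0587  0.1008 -0.0065  0.0629  0.1284  0.0254  0.073   0.1728]
```

```bash
cat > ov.py <<'E'
from h import *
def box(x0,x1,y0,y1,z0,z1):
    c=[(x,y,z) for x in(x0,x1) for y in(y0,y1) for z in(z0,z1)]
    return [(np.array(a),np.array(b)) for i,a in enumerate(c) for b in c[i+1:] if sum(p!=q for p,q in zip(a,b))==1]
def circ(y,r,zc=120,n=40):
    t=np.linspace(0,2*np.pi,n+1); p=np.c_[r*np.cos(t),0*t+y,zc+r*np.sin(t)]; return list(zip(p[:-1],p[1:]))
def overlay(cam,tag,segs,pose,x0,y0,x1,y1,s,out,col=(0,0,255)):
    p=cv2.imread(f'pics/{tag}.png')[y0:y1,x0:x1]; p=cv2.resize(p,None,fx=s,fy=s,interpolation=cv2.INTER_CUBIC); p=np.clip(p.astype(float)*1.6,0,255).astype(np.uint8)
    c,sn=np.cos(pose[2]),np.sin(pose[2])
    def w(q): q=q/1000; return np.array([pose[0]+c*q[0]-sn*q[1],pose[1]+sn*q[0]+c*q[1],q[2]])
    for a,b in segs:
        A=[int(16*s*(v-o+.5)) for v,o in zip(proj(cam,w(a)),(x0,y0))];B=[int(16*s*(v-o+.5)) for v,o in zip(proj(cam,w(b)),(x0,y0))]
        cv2.line(p,A,B,col,1,cv2.LINE_AA,4)
    cv2.imwrite(f'pics/{out}.png',p)
bench=box(-25,25,-200,200,0,21)+box(-16,16,-200,200,21,33)+circ(-60,22)+circ(-140,22)+box(-34,34,78,172,86,154)+circ(60,30)+circ(72,30)
E
python3 - <<'E'
from ov import *
for k,P in dict(A=(.5786,.1222,.189),B=(.5767,.1216,.199)).items():
    overlay('top','top0',bench,P,160,225,360,310,4,'ovt'+k); overlay('side','side0',bench,P,270,160,380,330,3.5,'ovs'+k)
a=np.vstack([cv2.imread(f'pics/ovt{k}.png')[:299] for k in 'AB']);cv2.imwrite('pics/ovt.png',a)
a=np.hstack([cv2.imread(f'pics/ovs{k}.png') for k in 'AB']);cv2.imwrite('pics/ovs.png',a)
E
```

```text
(no output)
```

View pics/ovt.png

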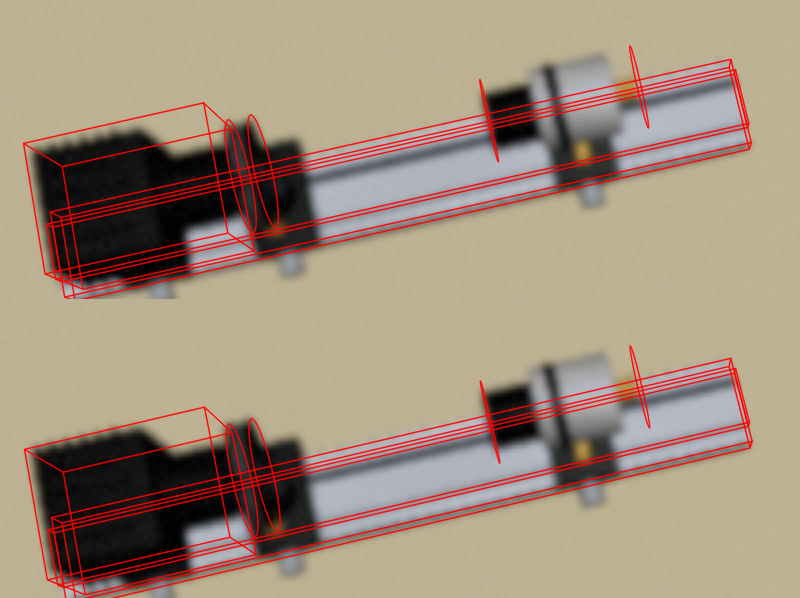

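View pics/ovs.png

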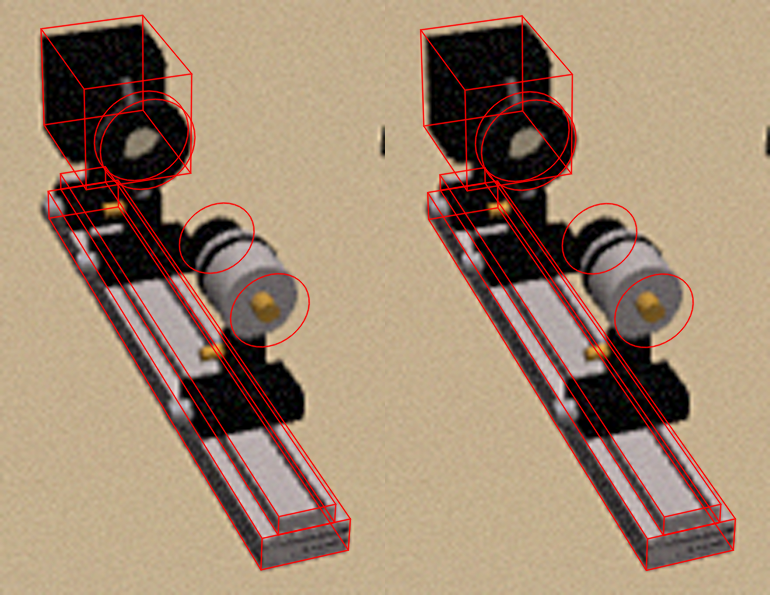

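```bash
python3 - <<'E'
from h import *
np.set_printoptions(precision=4,suppress=True)
b=(.5767,.1216,.195);ex=np.array([np.cos(b[2]),np.sin(b[2])]);ey=np.array([-ex[1],ex[0]])
for n in('top','side'):
  P=np.load(f'pics/P_{n}.npy');L=np.c_[(P[:,:2]-b[:2])@ex,(P[:,:2]-b[:2])@ey,P[:,2]]
  k=(L[:,2]>.158)&(L[:,1]<.09)&(L[:,1]>.04); print(n,k.sum());print(L[k])
for v in (0,.2,.4,.6):
  for r in(.030,.047,.062):
    a=v-.6;q=np.array([r*np.sin(a),.066]);w=np.append(np.array(b[:2])+q[0]*ex+q[1]*ey,.12+r*np.cos(a))
    print(v,r,w,proj('side',w),proj('top',w))
E
```

```text
top 26
[[-0.0112  0.0703  0.1772]
 [-0.0129  0.0709  0.176 ]
 [-0.0146  0.0714  0.175 ]
 [-0.0092  0.0684  0.1748]
 [-0.012   0.068   0.179 ]
 [-0.0135  0.0688  0.1769]
 [-0.0154  0.0692  0.1768]
 [-0.0168  0.07    0.174 ]
 [-0.01    0.0662  0.1764]
 [-0.0127  0.0659  0.1801]
 [-0.0138  0.0669  0.1763]
 [-0.0164  0.0668  0.1794]
 [-0.0177  0.0677  0.1763]
 [-0.0108  0.064   0.1781]
 [-0.0134  0.0638  0.1815]
 [-0.015   0.0644  0.1798]
 [-0.0168  0.065   0.1789]
 [-0.0176  0.0662  0.1737]
 [-0.01    0.063   0.1723]
 [-0.0128  0.0627  0.1762]
 [-0.0147  0.0631  0.1762]
 [-0.0164  0.0637  0.1748]
 [-0.0177  0.0646  0.1719]
 [-0.0122  0.0616  0.1714]
 [-0.014   0.0621  0.1705]
 [-0.0163  0.0622  0.1722]]
side 32
[[-0.016   0.0678  0.1742]
 [-0.0166  0.0658  0.1729]
 [-0.0169  0.0651  0.171 ]
 [-0.0171  0.0643  0.1691]
 [-0.0144  0.0659  0.1771]
 [-0.015   0.0642  0.1756]
 [-0.015   0.0641  0.1734]
 [-0.0165  0.0594  0.1734]
 [-0.0157  0.0622  0.1698]
 [-0.0147  0.0654  0.166 ]
 [-0.013   0.0635  0.1779]
 [-0.0124  0.0657  0.1723]
 [-0.0136  0.062   0.1719]
 [-0.0141  0.0603  0.1704]
 [-0
[... 1711 characters left out ...]
64(219.09869231304836), np.float64(269.5479385802631))
0.4 0.062 [0.5518 0.184  0.1808] (np.float64(303.93210314813297), np.float64(174.19392473659224)) (np.float64(217.86488658204894), np.float64(269.76989672450264))
0.6 0.03 [0.5639 0.1863 0.15  ] (np.float64(309.668226689241), np.float64(186.8964390513101)) (np.float64(219.83804238323245), np.float64(266.41069240387014))
0.6 0.047 [0.5639 0.1863 0.167 ] (np.float64(309.63985225400177), np.float64(179.4797834214634)) (np.float64(218.12310775048533), np.float64(264.93529664141903))
0.6 0.062 [0.5639 0.1863 0.182 ] (np.float64(309.6152695556207), np.float64(172.84850430783138)) (np.float64(216.56034098985793), np.float64(263.59029977714306))
```

```bash
python3 - <<'E'
from fit import *
from ov import *
def C(x,y,sc,ox,oy): return (x/sc+ox-.5,y/sc+oy-.5)
S=[('side',q,C(*uv,6,230,380)) for q,uv in [((-75,22,22),(67,185)),((75,22,22),(668,145)),((75,-22,22),(688,275)),((-75,-22,22),(70,322)),((-75,-22,0),(73,382)),((75,-22,0),(688,335))]]
T=[('top',q,C(*uv,7,425,265)) for q,uv in [((75,22,22),(120,85)),((75,-22,22),(243,83)),((-75,-22,22),(262,540)),((-75,22,22),(130,545))]]
x0=[.4,-.3,0]
fit(S,x0);fit(T,x0);p=fit(S+T,x0)
R=box(-75,75,-22,22,0,22)+box(-16-6.25,-16+6.25,-6.25,6.25,22,51)+box(48-6.25,48+6.25,-6.25,6.25,22,59)
for x in(-48,-16,16,48): R+=box(x-7.25,x+7.25,-7.25,7.25,22,22)
overlay('top','top0',R,p,425,265,480,355,6,'rt');overlay('side','side0',R,p,230,380,360,450,6,'rs')
E
```

```text
[ 0.4714 -0.3102 -0.0486] -2.7835280657534156
[[-0.243  -0.4194]
 [ 0.3059 -0.9282]
 [ 0.9303  0.1594]
 [-1.1464  0.1695]
 [-0.432   0.2176]
 [ 0.4804  0.1873]]
[ 0.4705 -0.3091 -0.0522] -2.9922687244838273
[[-0.781  -0.7417]
 [ 0.5578 -0.2451]
 [ 0.3308  0.8756]
 [-0.1761  0.1361]]
[ 0.4712 -0.3099 -0.05  ] -2.863517951798427
[[-0.3756 -0.605 ]
 [ 0.1586 -1.0029]
 [ 0.7336  0.082 ]
 [-1.3285 -0.0293]
 [-0.6118  0.0188]
 [ 0.2869  0.1099]
 [-0.5386 -1.0699]
 [ 0.7937 -0.6154]
 [ 0.7236  0.4855]
 [ 0.2238 -0.2095]]
```

View pics/rt.png

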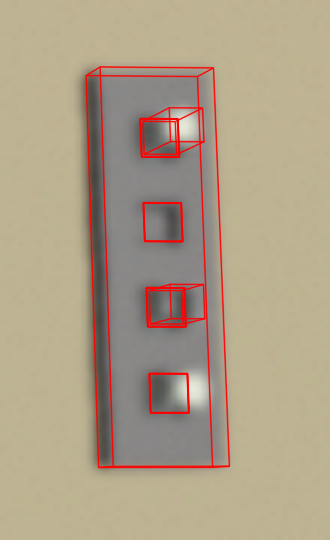

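View pics/rs.png

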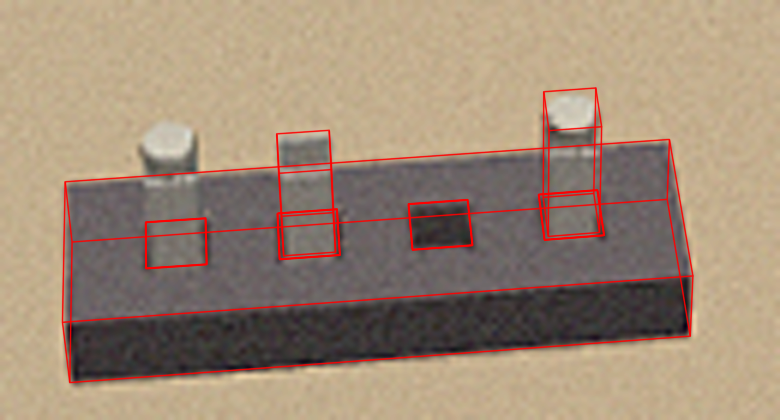

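arm_command(
  commands=[
    {"translation": [0, 0, 0], "dr": [0, 0, -0.95], "jaw": 1},
    {"translation": [0, 0, 0], "dr": [0, 0, -0.95], "jaw": 1},
    {"translation": [0, 0, 0], "dr": [0, 0, -0.95], "jaw": 1},
    {"translation": [0, 0, 0], "dr": [0, 0, -0.95], "jaw": 1},
    {"translation": [0, 0, 0], "dr": [0, 0, -0.95], "jaw": 1},
    {"translation": [-0.5, -0.95, 0], "dr": [0, 0, 0], "jaw": 1},
    {"translation": [-0.5, -0.95, 0], "dr": [0, 0, 0], "jaw": 1},
    {"translation": [-0.5, -0.95, 0], "dr": [0, 0, 0], "jaw": 1},
    {"translation": [-0.5, -0.95, 0], "dr": [0, 0, 0], "jaw": 1},
    {"translation": [-0.5, -0.95, 0], "dr": [0, 0, 0], "jaw": 1},
    {"translation": [-0.5, -0.95, 0], "dr": [0, 0, 0], "jaw": 1},
    {"translation": [-0.5, -0.95, 0], "dr": [0, 0, 0], "jaw": 1},
  ],
)

```text
time_s: 1.1
position: [0.3047, 0.4491, 0.2302]
tcp_rot: [[-0.981, -0.194, -0.001], [-0.194, 0.981, -0.001], [0.001, -0.001, -1.0]]
force: [1.1, 0.1, 0.7]
opening: 0.172
```

arm_command(
  commands=[
    {"translation": [-0.5, -0.95, 0], "dr": [0, 0, 0], "jaw": 1},
    {"translation": [-0.5, -0.95, 0], "dr": [0, 0, 0], "jaw": 1},
    {"translation": [-0.5, -0.95, 0], "dr": [0, 0, 0], "jaw": 1},
    {"translation": [-0.5, -0.95, 0], "dr": [0, 0, 0], "jaw": 1},
    {"translation": [-0.5, -0.95, 0], "dr": [0, 0, 0], "jaw": 1},
    {"translation": [-0.5, -0.95, 0], "dr": [0, 0, 0], "jaw": 1},
    {"translation": [-0.5, -0.95, 0], "dr": [0, 0, 0], "jaw": 1},
    {"translation": [-0.5, -0.95, 0], "dr": [0, 0, 0], "jaw": 1},
    {"translation": [-0.5, -0.95, 0], "dr": [0, 0, 0], "jaw": 1},
    {"translation": [-0.5, -0.95, 0], "dr": [0, 0, 0], "jaw": 1},
    {"translation": [0, 0, 0], "dr": [0, 0, 0], "jaw": 1},
  ],
)

```text
time_s: 2.02
position: [0.4763, 0.2383, 0.2304]
tcp_rot: [[-0.982, -0.19, 0.003], [-0.19, 0.982, -0.001], [-0.002, -0.002, -1.0]]
force: [0.7, -0.3, -0.4]
opening: 0.002
```

arm_command(
  commands=[
    {"translation": [-0.38, -0.98, 0], "dr": [0, 0, 0], "jaw": 1},
    {"translation": [-0.38, -0.98, 0], "dr": [0, 0, 0], "jaw": 1},
    {"translation": [-0.38, -0.98, 0], "dr": [0, 0, 0], "jaw": 1},
    {"translation": [0, 0, 0.86], "dr": [0, 0, 0], "jaw": 1},
    {"translation": [0, 0, 0.86], "dr": [0, 0, 0], "jaw": 1},
    {"translation": [0, 0, 0.8], "dr": [0, 0, 0], "jaw": 1},
    {"translation": [0, 0, 0], "dr": [0, 0, 0], "jaw": 1},
    {"translation": [0, 0, 0], "dr": [0, 0, 0], "jaw": 1},
  ],
)

```text
time_s: 2.68
position: [0.5138, 0.1752, 0.1666]
tcp_rot: [[-0.981, -0.194, -0.004], [-0.194, 0.981, -0.0], [0.004, 0.0, -1.0]]
force: [-0.9, 0.2, -0.4]
opening: 0.008
```

```bash
python3 - <<'E'
from h import *
snap('side','s1');snap('top','t1')
crop('side' and 's1',250,80,400,230,4,'s1c');crop('t1',160,200,360,310,4,'t1c')
s=read_state();print(s['position'],s['force'],s['tcp_rot'])
E
```

```text
[0.51553685 0.17540815 0.16839841] [ 0.31898782 -0.30725244  0.10503678] [[-9.81024909e-01 -1.93877115e-01  1.33902724e-03]
 [-1.93876971e-01  9.81025822e-01  2.37890735e-04]
 [-1.35974187e-03 -2.62298085e-05 -9.99999075e-01]]
```

View pics/s1c.png

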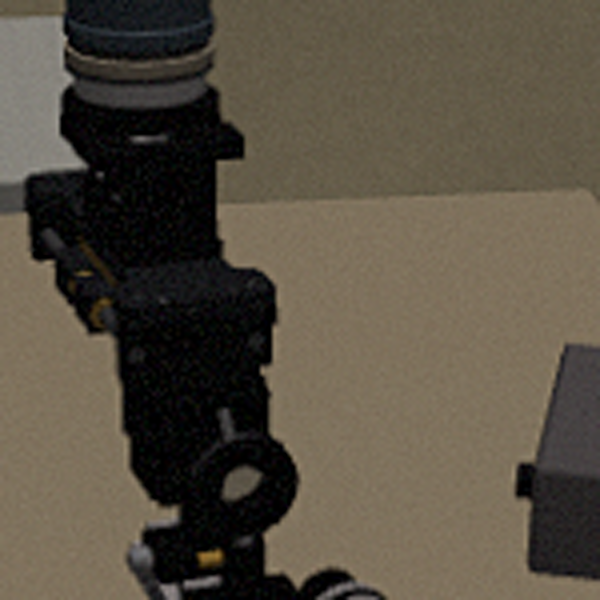

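View pics/t1c.png

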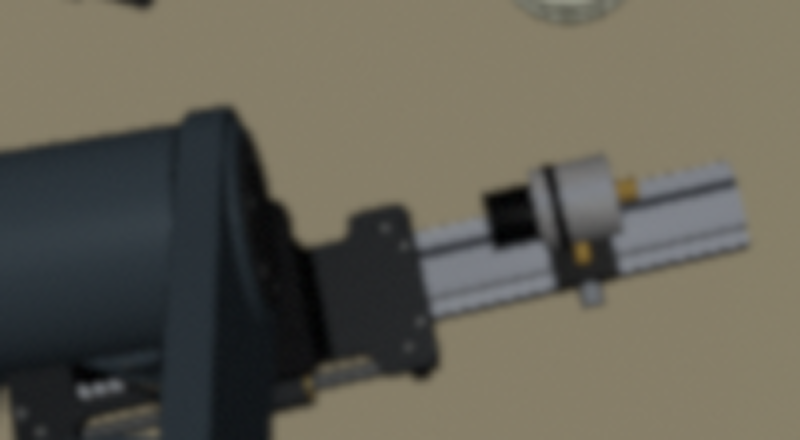

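arm_command(
  commands=[
    {"translation": [-0.4, -0.2, 0.1], "dr": [0, 0, 0], "jaw": 1},
    {"translation": [-0.4, 0, 0], "dr": [0, 0, 0], "jaw": 1},
    {"translation": [-0.3, 0, 0], "dr": [0, 0, 0], "jaw": 1},
    {"translation": [-0.3, 0, 0], "dr": [0, 0, 0], "jaw": 1},
    {"translation": [-0.3, 0, 0], "dr": [0, 0, 0], "jaw": 1},
    {"translation": [-0.3, 0, 0], "dr": [0, 0, 0], "jaw": 1},
    {"translation": [0, 0, 0], "dr": [0, 0, 0], "jaw": 1},
  ],
)

```text
time_s: 3.37
position: [0.5673, 0.18, 0.165]
tcp_rot: [[-0.981, -0.193, 0.003], [-0.193, 0.981, 0.0], [-0.003, -0.0, -1.0]]
force: [0.3, -0.3, -0.6]
opening: 0.007
```

arm_command(
  commands=[
    {"translation": [-0.2, 0, 0], "dr": [0, 0, 0], "jaw": 1},
    {"translation": [-0.2, 0, 0], "dr": [0, 0, 0], "jaw": 1},
    {"translation": [-0.1, 0, 0], "dr": [0, 0, 0], "jaw": 1},
    {"translation": [0, 0, 0], "dr": [0, 0, 0], "jaw": 1},
  ],
)

```text
time_s: 3.7
position: [0.5776, 0.1821, 0.1649]
tcp_rot: [[-0.981, -0.193, -0.0], [-0.193, 0.981, -0.0], [0.0, -0.0, -1.0]]
force: [-1.3, -1.2, 0.2]
opening: 0.002
```

```bash
python3 - <<'E'
from h import *
snap('side','s2')
crop('s2',265,130,365,230,6,'s2c')
s=read_state();print(s['position'],s['force'])
E
```

```text
[0.57747994 0.18214139 0.16494036] [-1.28297238  0.11243277 -0.21653613]
```

View pics/s2c.png

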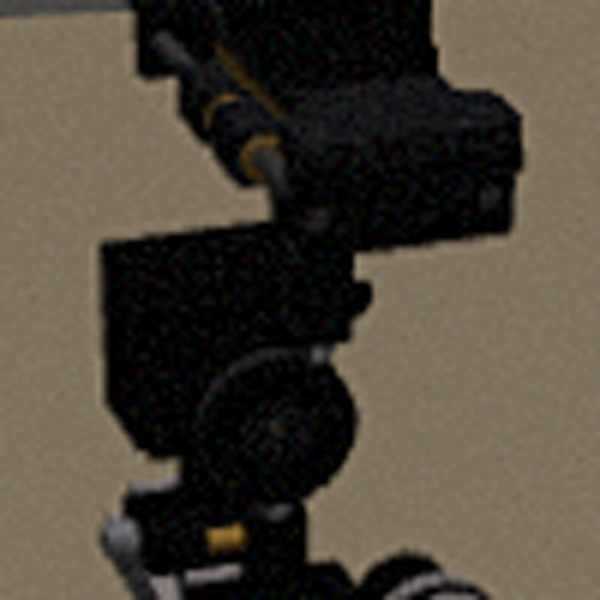

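arm_command(
  commands=[
    {"translation": [-0.08, 0, 0], "dr": [0, 0, 0], "jaw": 1},
    {"translation": [0, 0, 0], "dr": [0, 0, 0], "jaw": 1},
    {"translation": [0, 0, 0], "dr": [0, 0, 0], "jaw": 1},
  ],
)

```text
time_s: 4.0
position: [0.5782, 0.1823, 0.1648]
tcp_rot: [[-0.981, -0.194, -0.003], [-0.194, 0.981, -0.001], [0.003, -0.0, -1.0]]
force: [-2.6, -0.7, 0.5]
opening: 0.005
```

arm_command(
  commands=[
    {"translation": [-0.08, 0, 0], "dr": [0, 0, 0], "jaw": 1},
    {"translation": [0, 0, 0], "dr": [0, 0, 0], "jaw": 1},
    {"translation": [0, 0, 0], "dr": [0, 0, 0], "jaw": 1},
  ],
)

```text
time_s: 4.25
position: [0.5786, 0.1824, 0.1645]
tcp_rot: [[-0.981, -0.194, -0.006], [-0.194, 0.981, -0.001], [0.006, -0.0, -1.0]]
force: [-6.7, -2.8, 1.5]
opening: 0.003
```

arm_command(
  commands=[
    {"translation": [-0.1, 0, 0], "dr": [0, 0, 0], "jaw": 1},
    {"translation": [0, 0, 0], "dr": [0, 0, 0], "jaw": 1},
    {"translation": [0, 0, 0], "dr": [0, 0, 0], "jaw": 1},
  ],
)

```text
time_s: 4.5
position: [0.5789, 0.1825, 0.1642]
tcp_rot: [[-0.981, -0.194, -0.011], [-0.194, 0.981, -0.002], [0.011, -0.0, -1.0]]
force: [-9.1, -3.0, 3.1]
opening: 0.008
```

```bash
python3 - <<'E'
from h import *
snap('side','s3')
crop('s3',285,165,345,225,10,'s3c')
s=read_state();print(s['position'],s['force'])
E
```

```text
[0.5789488  0.18251324 0.16424304] [-9.9522624  -3.81940678  3.27965025]
```

View pics/s3c.png

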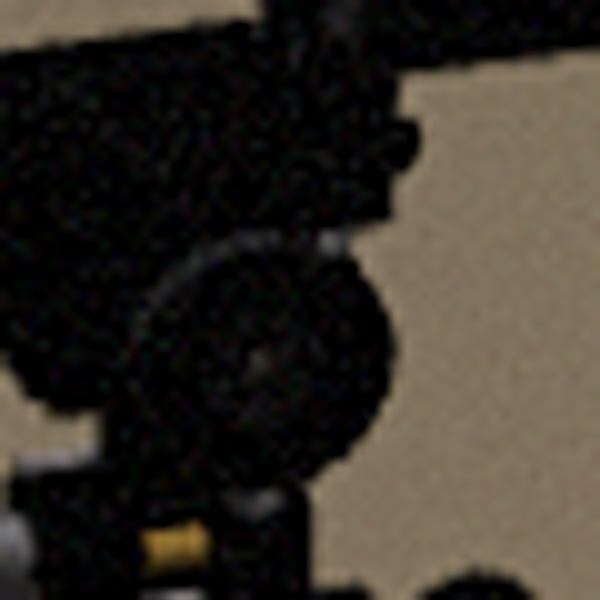

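arm_command(
  commands=[
    {"translation": [0.5, 0, 0], "dr": [0, 0, 0], "jaw": 1},
    {"translation": [0.7, 0, 0], "dr": [0, 0, 0], "jaw": 1},
    {"translation": [0, 0, -0.9], "dr": [0, 0, 0], "jaw": 1},
    {"translation": [0, 0, -0.9], "dr": [0, 0, 0], "jaw": 1},
    {"translation": [0, 0, -0.9], "dr": [0, 0, 0], "jaw": 0},
    {"translation": [0, 0, 0], "dr": [0, 0, 0.78], "jaw": 0},
    {"translation": [0, 0, 0], "dr": [0, 0, 0.78], "jaw": 0},
    {"translation": [0, 0, 0], "dr": [0, 0, 0.78], "jaw": 0},
    {"translation": [0, -0.9, 0], "dr": [0, 0, 0], "jaw": 0},
    {"translation": [0, -0.9, 0], "dr": [0, 0, 0], "jaw": 0},
    {"translation": [0, -0.9, 0], "dr": [0, 0, 0], "jaw": 0},
    {"translation": [0, -0.9, 0], "dr": [0, 0, 0], "jaw": 0},
  ],
)

```text
time_s: 5.55
position: [0.5515, 0.087, 0.2333]
tcp_rot: [[-0.999, 0.05, 0.005], [0.05, 0.999, 0.0], [-0.005, 0.0, -1.0]]
force: [0.1, -0.5, 0.1]
opening: 0.531
```

```bash
python3 - <<'E'
from h import *
snap('side','s4')
crop('s4',265,160,365,260,6,'s4c')
s=read_state();print(s['position'],s['force'],s['tcp_rot'],s['joint_positions'])
E
```

```text
[0.55152945 0.08310616 0.23328944] [-1.27274826 -1.2842084   0.58052042] [[-0.99863869  0.05196918  0.00446888]
 [ 0.05195504  0.99864422 -0.00322309]
 [-0.00463032 -0.00298652 -0.99998482]] [ -2.81663018  24.75830263  91.84080688  -0.19265516  63.1362056
 -89.75139808]
```

View pics/s4c.png

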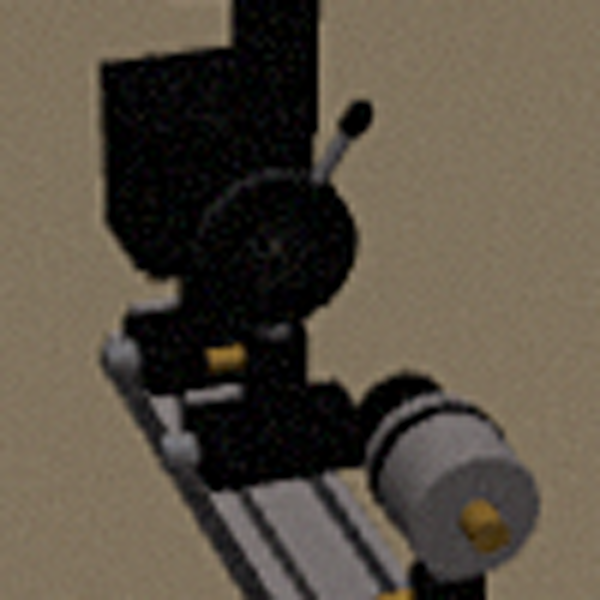

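arm_command(
  commands=[
    {"translation": [0.19, -0.97, 0], "dr": [0, 0, 0], "jaw": 0},
    {"translation": [0.19, -0.97, 0], "dr": [0, 0, 0], "jaw": 0},
    {"translation": [0.19, -0.97, 0], "dr": [0, 0, 0], "jaw": 0},
    {"translation": [0.19, -0.97, 0], "dr": [0, 0, 0], "jaw": 0},
    {"translation": [0.19, -0.97, 0], "dr": [0, 0, 0], "jaw": 0},
    {"translation": [0.19, -0.97, 0], "dr": [0, 0, 0], "jaw": 0},
    {"translation": [0.19, -0.97, 0], "dr": [0, 0, 0], "jaw": 0},
    {"translation": [0.19, -0.97, 0], "dr": [0, 0, 0], "jaw": 0},
    {"translation": [0.19, -0.97, 0], "dr": [0, 0, 0], "jaw": 0},
    {"translation": [0.19, -0.97, 0], "dr": [0, 0, 0], "jaw": 0},
    {"translation": [0.19, -0.97, 0], "dr": [0, 0, 0], "jaw": 0},
    {"translation": [0.19, -0.97, 0], "dr": [0, 0, 0], "jaw": 0},
  ],
)

```text
time_s: 6.6
position: [0.4794, -0.2021, 0.2333]
tcp_rot: [[-0.999, 0.051, 0.004], [0.051, 0.999, -0.002], [-0.004, -0.002, -1.0]]
force: [0.2, -1.0, 0.0]
opening: 0.999
```

arm_command(
  commands=[
    {"translation": [0.19, -0.97, 0], "dr": [0, 0, 0], "jaw": 0},
    {"translation": [0.19, -0.97, 0], "dr": [0, 0, 0], "jaw": 0},
    {"translation": [0.19, -0.97, 0], "dr": [0, 0, 0], "jaw": 0},
    {"translation": [0.19, -0.97, 0], "dr": [0, 0, 0], "jaw": 0},
    {"translation": [0, 0, 0], "dr": [0, 0, 0], "jaw": 0},
    {"translation": [0, 0, 0], "dr": [0, 0, 0], "jaw": 0},
    {"translation": [0, 0, 0], "dr": [0, 0, 0], "jaw": 0},
  ],
)

```text
time_s: 7.18
position: [0.4549, -0.296, 0.2328]
tcp_rot: [[-0.999, 0.051, 0.001], [0.051, 0.999, -0.0], [-0.001, -0.0, -1.0]]
force: [-0.5, -0.1, 0.3]
opening: 0.999
```

```bash
python3 - <<'E'
from h import *
snap('side','s5');snap('top','t5')
crop('s5',200,270,400,460,4,'s5c');crop('t5',400,235,500,375,4,'t5c')
s=read_state();print(s['position'],s['force'],s['tcp_rot'],s['joint_positions'],s['opening'])
E
```

```text
[ 0.4547718  -0.29507496  0.23267773] [-0.1645576  -0.45860456  0.69227076] [[-9.98779482e-01  4.93876496e-02  6.37083138e-04]
 [ 4.93876621e-02  9.98779685e-01  3.75285819e-06]
 [-6.36120351e-04  3.52123245e-05 -9.99999797e-01]] [-4.48068164e+01  2.36807150e+01  9.39116073e+01  2.92038844e-02
  6.23819345e+01 -1.31989493e+02] 0.9986954483299024
```

View pics/s5c.png

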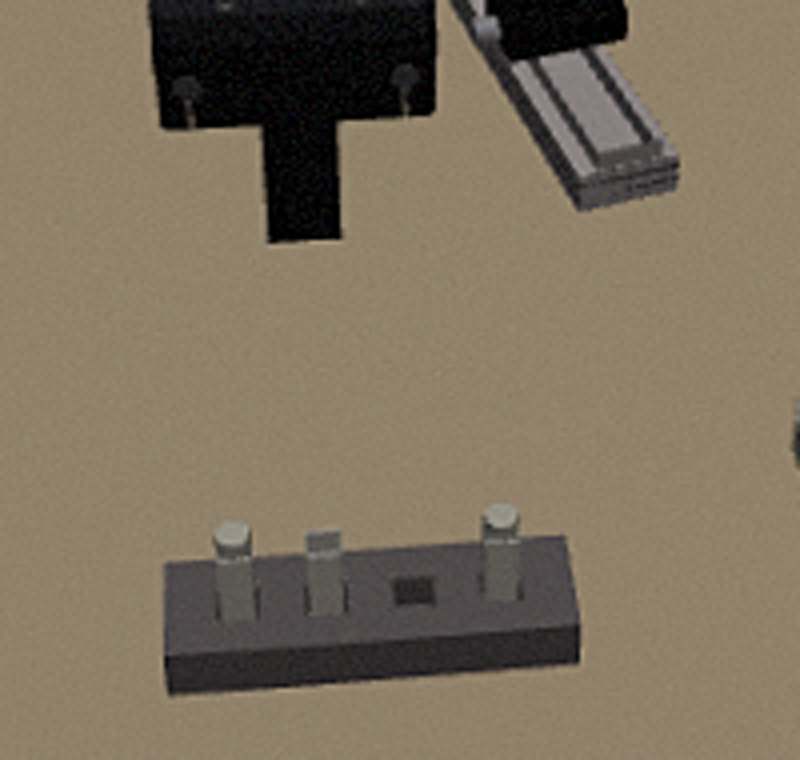

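View pics/t5c.png

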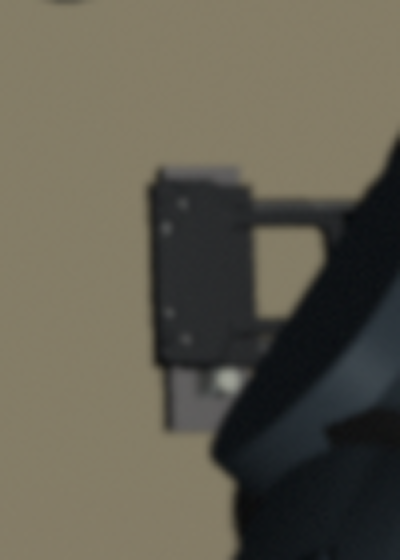

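```bash
python3 - <<'E'
from h import *
crop('s5',225,300,325,360,8,'s5d')
c=np.array([.4548,-.2951,.2327]);X=np.array([-.9988,.0494,0]);Y=np.array([.0494,.9988,0])
for w in(.0095,.0125):
  for yy in (-.0585,-.0435):
    print(w,yy,[tuple(np.round((np.array(proj('side',c+s*w*X+yy*Y-[0,0,.008]))-[225,300]+.5)*8)) for s in(1,-1)])
E
```

```text
0.0095 -0.0585 [(np.float64(343.0), np.float64(259.0)), (np.float64(472.0), np.float64(252.0))]
0.0095 -0.0435 [(np.float64(341.0), np.float64(195.0)), (np.float64(467.0), np.float64(188.0))]
0.0125 -0.0585 [(np.float64(323.0), np.float64(261.0)), (np.float64(492.0), np.float64(251.0))]
0.0125 -0.0435 [(np.float64(321.0), np.float64(196.0)), (np.float64(487.0), np.float64(187.0))]
```

View pics/s5d.png

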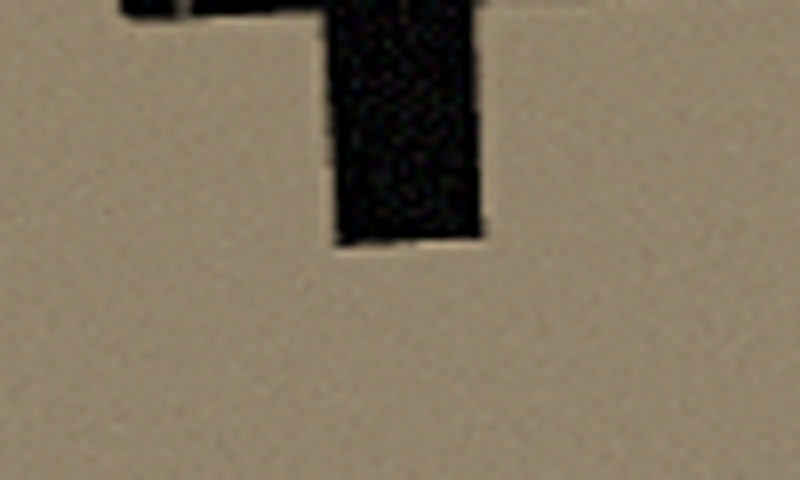

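arm_command(
  commands=[
    {"translation": [0, -0.6, 0], "dr": [0, 0, 0], "jaw": 0},
    {"translation": [0, 0, 0.9], "dr": [0, 0, 0], "jaw": 0},
    {"translation": [0, 0, 0.9], "dr": [0, 0, 0], "jaw": 0},
    {"translation": [0, 0, 0.9], "dr": [0, 0, 0], "jaw": 0},
    {"translation": [0, 0, 0.9], "dr": [0, 0, 0], "jaw": 0},
    {"translation": [0, 0, 0.9], "dr": [0, 0, 0], "jaw": 0},
    {"translation": [0, 0, 0.9], "dr": [0, 0, 0], "jaw": 0},
    {"translation": [0, 0, 0.9], "dr": [0, 0, 0], "jaw": 0},
    {"translation": [0, 0, 0.9], "dr": [0, 0, 0], "jaw": 0},
    {"translation": [0, 0, 0], "dr": [0, 0, 0], "jaw": 0},
    {"translation": [0, 0, 0], "dr": [0, 0, 0], "jaw": 0},
    {"translation": [0, 0, 0], "dr": [0, 0, 0], "jaw": 0},
  ],
)

```text
time_s: 8.28
position: [0.4543, -0.3117, 0.0533]
tcp_rot: [[-0.999, 0.05, 0.001], [0.05, 0.999, -0.001], [-0.001, -0.001, -1.0]]
force: [0.5, 0.5, 0.7]
opening: 0.995
```

```bash
python3 - <<'E'
from h import *
snap('side','s6');snap('top','t6')
crop('s6',215,330,365,450,5,'s6c');crop('t6',400,235,500,375,4,'t6c')
s=read_state();print(s['position'],s['force'],s['tcp_rot'])
E
```

```text
[ 0.45455724 -0.31192885  0.0540565 ] [ 0.61005045 -0.68368137 -0.37472664] [[-0.99874472  0.05003905  0.00225438]
 [ 0.0500336   0.99874462 -0.00241341]
 [-0.00237232 -0.00229759 -0.99999455]]
```

View pics/s6c.png

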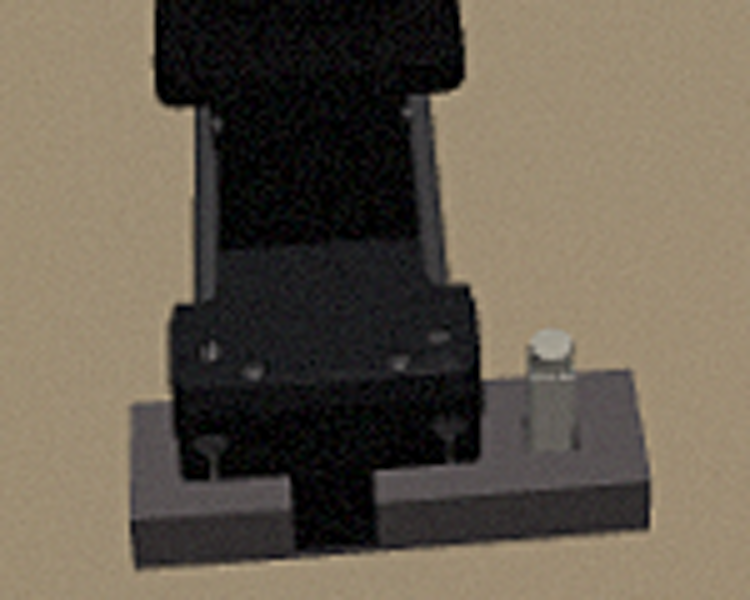

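View pics/t6c.png

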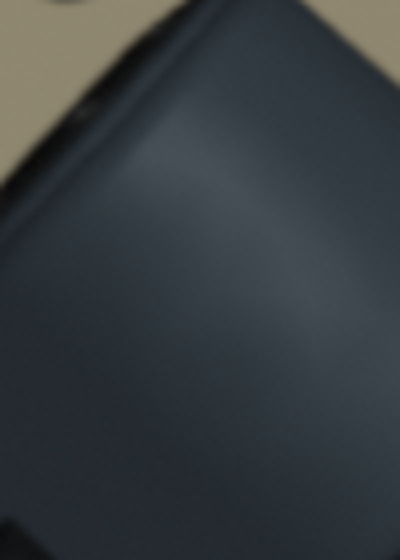

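arm_command(
  commands=[
    {"translation": [0, 0, 0.4], "dr": [0, 0, 0], "jaw": 0},
    {"translation": [0, 0, 0.32], "dr": [0, 0, 0], "jaw": 0},
    {"translation": [0, 0, 0], "dr": [0, 0, 0], "jaw": 0},
    {"translation": [0, 0, 0], "dr": [0, 0, 0], "jaw": 0.5},
    {"translation": [0, 0, 0], "dr": [0, 0, 0], "jaw": 0.7},
    {"translation": [0, 0, 0], "dr": [0, 0, 0], "jaw": 0.7},
    {"translation": [0, 0, 0], "dr": [0, 0, 0], "jaw": 0.7},
    {"translation": [0, 0, 0], "dr": [0, 0, 0], "jaw": 0.7},
    {"translation": [0, 0, 0], "dr": [0, 0, 0], "jaw": 0.7},
  ],
)

```text
time_s: 9.13
position: [0.4536, -0.311, 0.0347]
tcp_rot: [[-0.999, 0.05, 0.0], [0.05, 0.999, -0.0], [-0.0, -0.0, -1.0]]
force: [-0.8, 0.0, 0.2]
opening: 0.632
```

arm_command(
  commands=[
    {"translation": [0, 0, 0], "dr": [0, 0, 0], "jaw": 0.75},
    {"translation": [0, 0, 0], "dr": [0, 0, 0], "jaw": 0.75},
    {"translation": [0, 0, 0], "dr": [0, 0, 0], "jaw": 0.75},
    {"translation": [0, 0, 0], "dr": [0, 0, 0], "jaw": 0.75},
    {"translation": [0, 0, 0], "dr": [0, 0, 0], "jaw": 0.75},
  ],
)

```text
time_s: 9.55
position: [0.4536, -0.311, 0.0346]
tcp_rot: [[-0.999, 0.05, 0.0], [0.05, 0.999, -0.0], [-0.0, -0.0, -1.0]]
force: [-0.3, -0.5, -0.2]
opening: 0.286
```

arm_command(
  commands=[
    {"translation": [0, 0, 0], "dr": [0, 0, 0], "jaw": 1},
    {"translation": [0, 0, 0], "dr": [0, 0, 0], "jaw": 1},
    {"translation": [0, 0, 0], "dr": [0, 0, 0], "jaw": 1},
  ],
)

```text
time_s: 9.8
position: [0.4528, -0.3086, 0.0342]
tcp_rot: [[-0.999, 0.052, -0.002], [0.052, 0.999, 0.005], [0.002, 0.005, -1.0]]
force: [1.4, 4.1, 1.7]
opening: 0.141
```

arm_command(
  commands=[
    {"translation": [0, 0, 0], "dr": [0, 0, 0], "jaw": 1},
    {"translation": [0, 0.1, 0], "dr": [0, 0, 0], "jaw": 1},
    {"translation": [0, 0, 0], "dr": [0, 0, 0], "jaw": 1},
    {"translation": [0, 0, 0], "dr": [0, 0, 0], "jaw": 1},
  ],
)

```text
time_s: 10.13
position: [0.4537, -0.3085, 0.0345]
tcp_rot: [[-0.999, 0.05, -0.0], [0.05, 0.999, -0.0], [0.0, -0.0, -1.0]]
force: [0.5, 0.7, -0.7]
opening: 0.14
```

arm_command(
  commands=[
    {"translation": [0, 0, -0.3], "dr": [0, 0, 0], "jaw": 1},
    {"translation": [0, 0, -0.4], "dr": [0, 0, 0], "jaw": 1},
    {"translation": [0, 0, -0.6], "dr": [0, 0, 0], "jaw": 1},
    {"translation": [0, 0, -0.6], "dr": [0, 0, 0], "jaw": 1},
    {"translation": [0, 0, -0.8], "dr": [0, 0, 0], "jaw": 1},
    {"translation": [0, 0, -0.8], "dr": [0, 0, 0], "jaw": 1},
    {"translation": [0, 0, -0.8], "dr": [0, 0, 0], "jaw": 1},
    {"translation": [0, 0, -0.8], "dr": [0, 0, 0], "jaw": 1},
    {"translation": [0, 0, -0.8], "dr": [0, 0, 0], "jaw": 1},
    {"translation": [0, 0, -0.8], "dr": [0, 0, 0], "jaw": 1},
    {"translation": [0, 0, -0.6], "dr": [0, 0, 0], "jaw": 1},
    {"translation": [0, 0, -0.4], "dr": [0, 0, 0], "jaw": 1},
  ],
)

```text
time_s: 11.13
position: [0.4543, -0.3093, 0.2302]
tcp_rot: [[-0.999, 0.051, 0.003], [0.05, 0.999, -0.004], [-0.003, -0.003, -1.0]]
force: [0.8, 0.0, 0.5]
opening: 0.143
```

```bash
python3 - <<'E'
from h import *
snap('side','s7')
crop('s7',200,270,360,450,4,'s7c')
s=read_state();print(s['position'],s['force'],s['opening'])
E
```

```text
[ 0.4548776  -0.30988424  0.23129829] [1.16397256 0.48809061 0.596232  ] 0.13803550425871358
```

View pics/s7c.png

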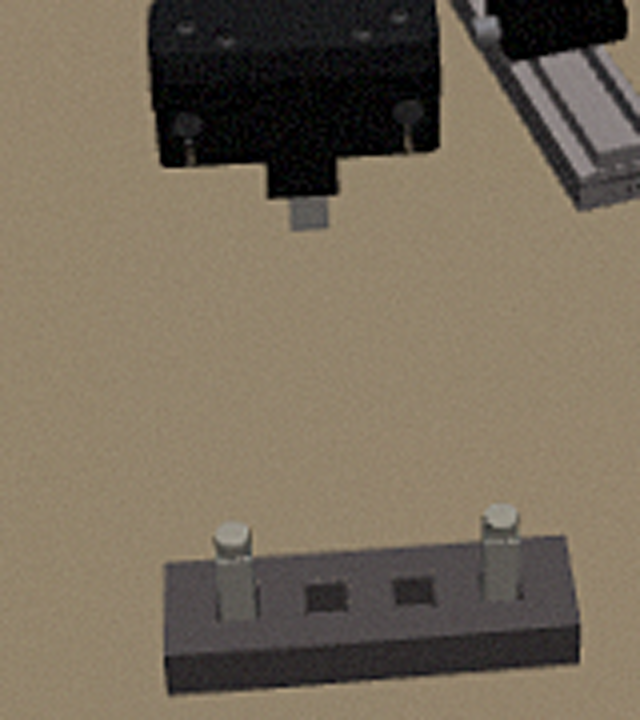

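arm_command(
  commands=[
    {"translation": [0, 0, 0], "dr": [0, 0, 0.5], "jaw": 1},
    {"translation": [0, 0, 0], "dr": [0, 0, 1], "jaw": 1},
    {"translation": [0, 0, 0], "dr": [0, 0, 1], "jaw": 1},
    {"translation": [0, 0, 0], "dr": [0, 0, 1], "jaw": 1},
    {"translation": [0, 0, 0], "dr": [0, 0, 1], "jaw": 1},
    {"translation": [0, 0, 0], "dr": [0, 0, 1], "jaw": 1},
    {"translation": [0, 0, 0], "dr": [0, 0, 1], "jaw": 1},
    {"translation": [0, 0, 0], "dr": [0, 0, 1], "jaw": 1},
    {"translation": [0, 0, 0], "dr": [0, 0, 1], "jaw": 1},
    {"translation": [0, 0, 0], "dr": [0, 0, 1], "jaw": 1},
    {"translation": [0, 0, 0], "dr": [0, 0, 1], "jaw": 1},
    {"translation": [0, 0, 0], "dr": [0, 0, 1], "jaw": 1},
  ],
)

```text
time_s: 12.18
position: [0.4532, -0.3083, 0.2266]
tcp_rot: [[-0.306, 0.952, -0.001], [0.952, 0.306, 0.001], [0.001, -0.001, -1.0]]
force: [0.2, -0.5, 0.0]
opening: 0.136
```

arm_command(
  commands=[
    {"translation": [0, 0, 0], "dr": [0, 0, 0.75], "jaw": 1},
    {"translation": [0, 0, 0], "dr": [0, 0, 0.4], "jaw": 1},
    {"translation": [0, 0, 0], "dr": [0, 0, 0], "jaw": 1},
    {"translation": [0, 0, 0], "dr": [0, 0, 0], "jaw": 1},
  ],
)

```text
time_s: 12.52
position: [0.4534, -0.3084, 0.2268]
tcp_rot: [[-0.195, 0.981, -0.001], [0.981, 0.195, 0.0], [0.001, -0.0, -1.0]]
force: [0.5, -0.4, 0.5]
opening: 0.138
```

arm_command(
  commands=[
    {"translation": [0.4, 0.2, 0], "dr": [0, 0, 0], "jaw": 1},
    {"translation": [0.8, 0.41, 0], "dr": [0, 0, 0], "jaw": 1},
    {"translation": [0.8, 0.41, 0], "dr": [0, 0, 0], "jaw": 1},
    {"translation": [0.8, 0.41, 0], "dr": [0, 0, 0], "jaw": 1},
    {"translation": [0.8, 0.41, 0], "dr": [0, 0, 0], "jaw": 1},
    {"translation": [0.8, 0.41, 0], "dr": [0, 0, 0], "jaw": 1},
    {"translation": [0.8, 0.41, 0], "dr": [0, 0, 0], "jaw": 1},
    {"translation": [0.8, 0.41, 0], "dr": [0, 0, 0], "jaw": 1},
    {"translation": [0.8, 0.41, 0], "dr": [0, 0, 0], "jaw": 1},
    {"translation": [0.8, 0.41, 0], "dr": [0, 0, 0], "jaw": 1},
    {"translation": [0.8, 0.41, 0], "dr": [0, 0, 0], "jaw": 1},
    {"translation": [0.8, 0.41, 0], "dr": [0, 0, 0], "jaw": 1},
  ],
)

```text
time_s: 13.52
position: [0.5243, -0.058, 0.227]
tcp_rot: [[-0.195, 0.981, -0.0], [0.981, 0.195, 0.0], [0.001, -0.0, -1.0]]
force: [0.4, -1.1, -0.4]
opening: 0.14
```

arm_command(
  commands=[
    {"translation": [0.8, 0.41, 0], "dr": [0, 0, 0], "jaw": 1},
    {"translation": [0.8, 0.41, 0], "dr": [0, 0, 0], "jaw": 1},
    {"translation": [0.8, 0.41, 0], "dr": [0, 0, 0], "jaw": 1},
    {"translation": [0.8, 0.41, 0], "dr": [0, 0, 0], "jaw": 1},
    {"translation": [0.8, 0.41, 0], "dr": [0, 0, 0], "jaw": 1},
    {"translation": [0.8, 0.41, 0], "dr": [0, 0, 0], "jaw": 1},
    {"translation": [0.7, 0.38, 0], "dr": [0, 0, 0], "jaw": 1},
    {"translation": [0, 0, 0], "dr": [0, 0, 0], "jaw": 1},
    {"translation": [0, 0, 0], "dr": [0, 0, 0], "jaw": 1},
    {"translation": [0, 0, 0], "dr": [0, 0, 0], "jaw": 1},
  ],
)

```text
time_s: 14.35
position: [0.5667, 0.0887, 0.2269]
tcp_rot: [[-0.195, 0.981, -0.001], [0.981, 0.195, -0.0], [-0.0, -0.001, -1.0]]
force: [0.4, 0.3, 0.8]
opening: 0.141
```

```bash
python3 - <<'E'
from h import *
snap('side','s8');snap('top','t8')
crop('s8',240,100,400,250,4,'s8c');crop('t8',160,225,360,310,4,'t8c')
s=read_state();print(s['position'],s['force'],s['tcp_rot'],s['opening'])
E
```

```text
[0.5669155  0.08798358 0.22697434] [-0.66293653 -0.23599526  0.39266691] [[-1.93758423e-01  9.81049074e-01 -6.23041968e-04]
 [ 9.81049261e-01  1.93758290e-01 -2.68740922e-04]
 [-1.42928487e-04 -6.63305680e-04 -9.99999770e-01]] 0.14269793128311442
```

View pics/s8c.png

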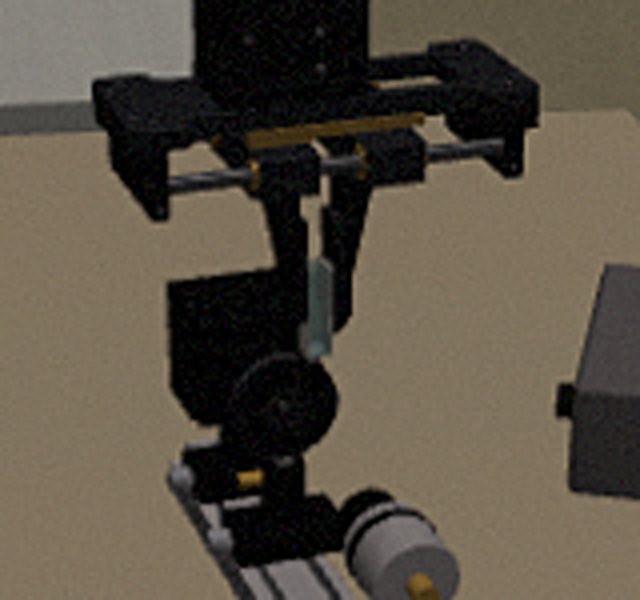

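View pics/t8c.png

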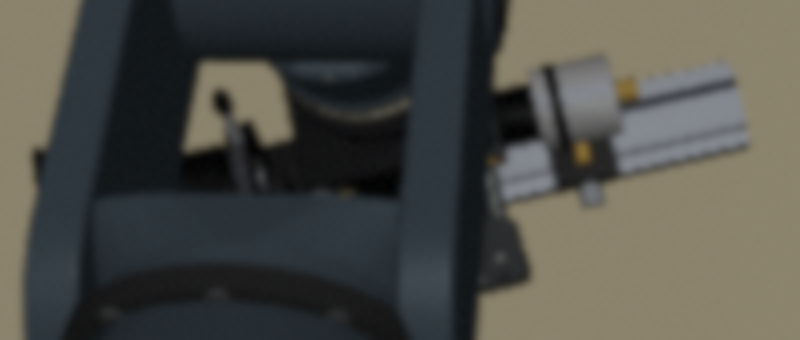

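arm_command(
  commands=[
    {"translation": [0.62, 0.35, 0], "dr": [0, 0, 0], "jaw": 1},
    {"translation": [0.62, 0.35, 0], "dr": [0, 0, 0], "jaw": 1},
    {"translation": [0, 0, 0.4], "dr": [0, 0, 0], "jaw": 1},
    {"translation": [0, 0, 0.6], "dr": [0, 0, 0], "jaw": 1},
    {"translation": [0, 0, 0.6], "dr": [0, 0, 0], "jaw": 1},
    {"translation": [0, 0, 0.6], "dr": [0, 0, 0], "jaw": 1},
    {"translation": [0, 0, 0.6], "dr": [0, 0, 0], "jaw": 1},
    {"translation": [0, 0, 0.6], "dr": [0, 0, 0], "jaw": 1},
    {"translation": [0, 0, 0.32], "dr": [0, 0, 0], "jaw": 1},
    {"translation": [0, 0, 0], "dr": [0, 0, 0], "jaw": 1},
    {"translation": [0, 0, 0], "dr": [0, 0, 0], "jaw": 1},
    {"translation": [0, 0, 0], "dr": [0, 0, 0], "jaw": 1},
  ],
)

```text
time_s: 15.45
position: [0.5791, 0.1221, 0.1347]
tcp_rot: [[-0.194, 0.981, 0.001], [0.981, 0.194, -0.0], [-0.0, 0.001, -1.0]]
force: [-0.8, -0.6, -0.4]
opening: 0.141
```

```bash
python3 - <<'E'
from h import *
snap('side','s9');snap('top','t9')
crop('s9',270,150,370,250,6,'s9c');crop('t9',160,225,360,310,4,'t9c')
s=read_state();print(s['position'],s['force'],s['tcp_rot'],s['opening'])
E
```

```text
[0.57925339 0.12234894 0.13508854] [ 0.21690331 -0.27789535 -0.57661965] [[-1.94266942e-01  9.80946459e-01  2.09742549e-03]
 [ 9.80948619e-01  1.94267358e-01  5.55049658e-06]
 [-4.02016569e-04  2.05854492e-03 -9.99997800e-01]] 0.1417402961365492
```

View pics/s9c.png

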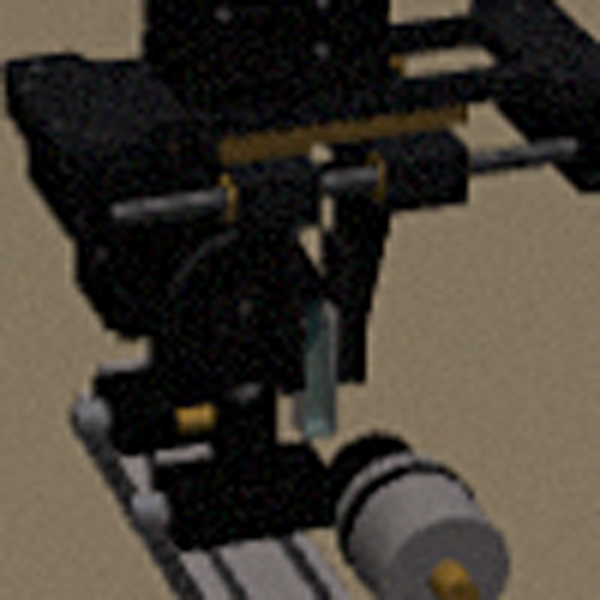

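View pics/t9c.png

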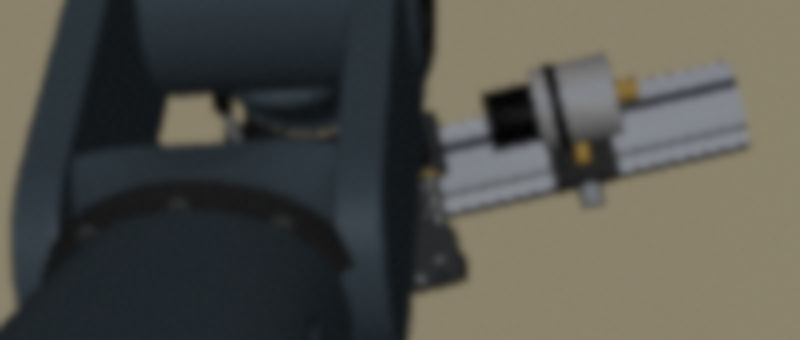

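```bash
python3 - <<'E'
from h import *
def cr(tag,x0,y0,x1,y1,s,out):
    crop(tag,x0,y0,x1,y1,s,out); p=cv2.imread(f'pics/{out}.png'); p=np.clip(255*(p/255.)**.6,0,255).astype(np.uint8); cv2.imwrite(f'pics/{out}.png',p)
cr('s9',305,190,345,230,15,'z1');cr('s4',290,180,330,220,15,'z2');cr('s9',320,215,360,260,13,'z3')
E
```

```text
(no output)
```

View pics/z1.png

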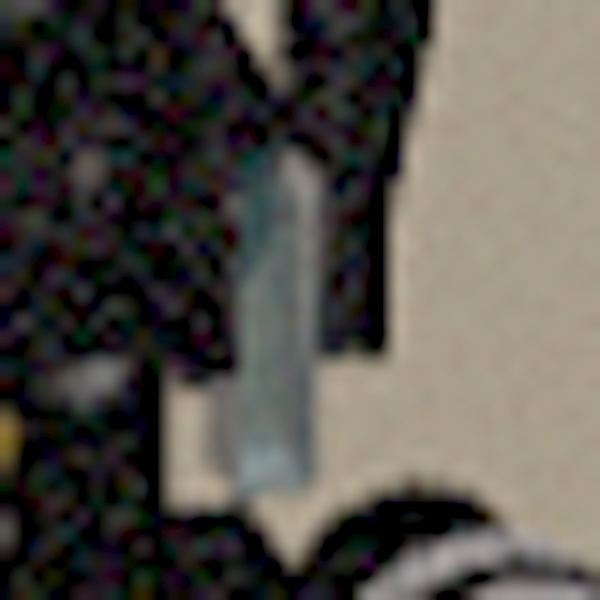

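View pics/z2.png

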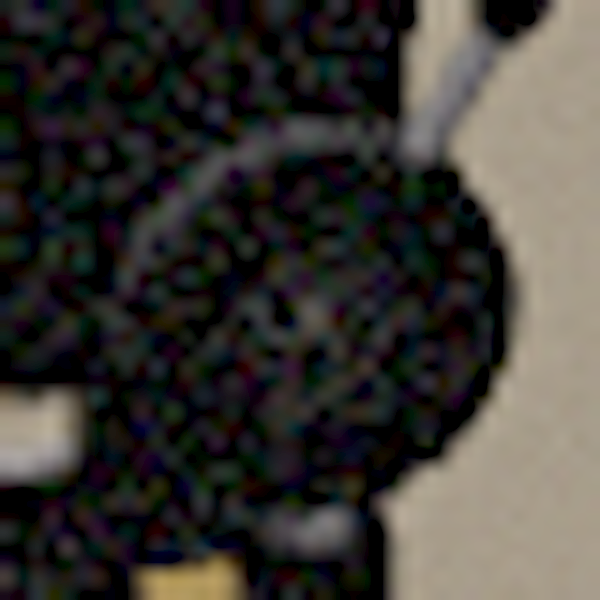

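View pics/z3.png

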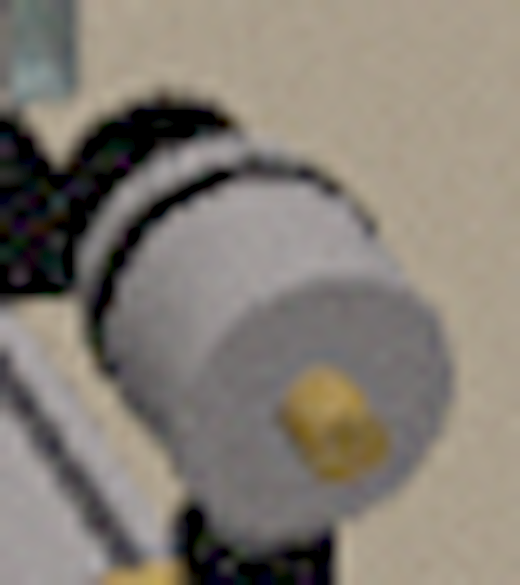

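```bash
python3 - <<'E'
from fit import *
from ov import *
def W(b,q):
    q=np.array(q)/1000;c,s=np.cos(b[2]),np.sin(b[2]);return np.array([b[0]+c*q[0]-s*q[1],b[1]+s*q[0]+c*q[1],q[2]])
for nm,b in dict(A=(.5786,.1222,.189),B=(.5767,.1216,.199),M=(.578,.122,.195)).items():
    print(nm,[np.round(proj('side',W(b,(0,y,120))),1) for y in(66,60,0,-60,-125,-130,-140)])
b=(.578,.122,.195)
print('dx,dz per mm',(np.array(proj('side',W(b,(1,66,120))))-proj('side',W(b,(0,66,120)))),(np.array(proj('side',W(b,(0,66,121))))-proj('side',W(b,(0,66,120)))))
# cuvette predicted
p=np.array([.5793,.1223]);th=np.arctan2(.1943,.981)
for off in(0,2): 
  cb=(p[0]-.1943*off/1000,p[1]+.981*off/1000,th)
  seg=box(-6.25,6.25,-6.25,6.25,106.5,151.5)+box(-10,10,-.5,.5,127,127)
  overlay('side','s9',seg,cb,305,190,345,230,15,f'zo{off}')
E
```

```text
A [array([310.8, 199.5]), array([311.7, 200.7]), array([321.1, 213.6]), array([331.4, 227.5]), array([343.6, 244.1]), array([344.5, 245.4]), array([346.5, 248.1])]
B [array([309.6, 199.8]), array([310.5, 201. ]), array([320.2, 213.8]), array([330.7, 227.7]), array([343.2, 244.2]), array([344.2, 245.5]), array([346.3, 248.2])]
M [array([310.3, 199.6]), array([311.2, 200.8]), array([320.8, 213.6]), array([331.2, 227.5]), array([343.6, 244.1]), array([344.6, 245.4]), array([346.7, 248.1])]
dx,dz per mm [ 0.4479 -0.0694] [-0.0015 -0.4226]
```

View pics/zo0.png

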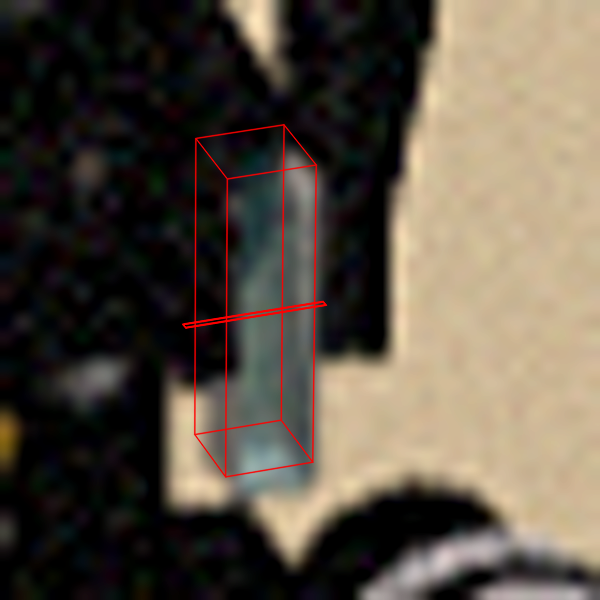

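```bash
python3 - <<'E'
from h import *
np.set_printoptions(precision=1,suppress=True,linewidth=160)
d=np.load('pics/s9.npz')['d'];b=(.578,.122,.195);ex=np.array([np.cos(b[2]),np.sin(b[2])]);ey=np.array([-ex[1],ex[0]])
P=np.array([np.r_[px2w('side',u,v,d[v,u]),u,v] for u in range(270,380) for v in range(150,265) if d[v,u]>0])
L=np.c_[(P[:,:2]-b[:2])@ex,(P[:,:2]-b[:2])@ey,P[:,2]]*1000
def rows(m,key,step):
    for a in np.arange(L[m,key].min(),L[m,key].max(),step):
        k=m&(L[:,key]>=a)&(L[:,key]<a+step)
        if k.sum()>5: print(round(a),k.sum(),np.percentile(L[k],[3,50,97],axis=0)[:, :].T.ravel())
print('fingers/cuvette');rows((abs(L[:,1])<20)&(L[:,2]>100)&(L[:,2]<165)&(abs(L[:,0])<45),2,5)
print('det');rows((L[:,1]<-50)&(L[:,1]>-150)&(L[:,2]>95)&(abs(L[:,0])<40),1,10)
d=np.load('pics/s4.npz')['d']
P=np.array([np.r_[px2w('side',u,v,d[v,u]),u,v] for u in range(280,340) for v in range(165,235) if d[v,u]>0])
L=np.c_[(P[:,:2]-b[:2])@ex,(P[:,:2]-b[:2])@ey,P[:,2]]*1000
print('iris front');m=(abs(L[:,1]-60)<6)&(abs(L[:,2]-120)<36)&(abs(L[:,0])<40);rows(m,2,5)
E
```

```text
fingers/cuvette
104 18 [ -5.1  -2.4   6.1  -9.7  -7.7   2.5 104.5 107.7 108.9]
109 17 [ -5.2  -0.6   6.4 -10.8  -6.9   3.1 109.6 111.8 113.7]
114 17 [ -4.9  -0.7   6.3  -9.8  -7.3   0.2 114.7 116.2 118.8]
119 14 [ -9.7   1.3   9.8 -10.1  -7.1   6.4 120.2 122.  123.9]
124 39 [-13.9   0.4  15.2 -13.2  -9.5   2.6 125.1 127.2 129.3]
129 40 [-13.9  -2.1  15.3 -12.7  -9.    5.7 129.5 132.1 134.2]
134 37 [-14.1  -2.5  15.  -12.9  -9.    9.2 134.6 137.1 139.2]
139 42 [-14.3  -0.6  15.7 -12.3  -9.1   4.6 139.7 141.7 144.1]
144 47 [-14.6   1.   12.8 -12.9  -8.5   6.5 145.  146.9 148.9]
149 43 [-16.1   7.6  17.  -12.2  -8.4   6.9 149.5 151.5 154.3]
154 30 [-16.6   7.2  16.6 -13.4  -8.4   6.7 154.9 157.2 159.2]
159 45 [-17.5  -3.7  18.4 -14.1 -10.3   8.1 159.8 162.7 164.2]
det
-141 40 [  -6.    -0.6    5.3 -140.8 -137.1 -132.2  113.   118.8  123.6]
-131 335 [ -20.2   -3.3   18.  -129.5 -125.9 -121.9   99.8  121.5  138.8]
-121 74 [ -21.8  -11.6   12.2 -120.9 -116.1 -111.4  113.5  135.   139.9]
-111 71 [ -21.7  -11.5   13.  -110.8 -106.2 -102.1  113.3  135.2  140.6]
-101 78 [ -22.2  -11.5   13.5 -
[... 472 characters left out ...]
.9  99.1]
99 42 [-23.    1.1  23.   59.4  62.4  65.4  99.6 101.8 104. ]
104 45 [-26.4  -3.2  25.5  57.6  61.9  65.1 104.5 106.4 108.8]
109 43 [-28.3   1.6  27.   58.2  62.3  65.3 109.7 111.6 113.9]
114 45 [-28.5  -1.6  26.6  59.4  62.3  65.7 114.3 116.8 118.9]
119 47 [-27.6   6.4  26.4  59.4  62.9  65.8 119.3 121.6 124. ]
124 48 [-27.    2.1  26.6  59.2  63.3  65.8 124.5 126.7 128.9]
129 43 [-25.8  -4.6  24.4  59.9  62.5  65.4 129.7 132.3 134.1]
134 46 [-21.2  -1.   19.8  59.9  62.   64.7 134.5 137.  139.2]
139 35 [-17.6   2.6  18.7  58.5  62.3  65.3 139.3 141.5 144.1]
144 20 [-12.7  -1.5  19.6  57.7  62.4  65.2 144.4 145.8 148. ]
149 6 [ 16.8  20.8  22.1  61.9  64.5  65.1 149.4 150.8 153.5]
```

arm_command(
  commands=[
    {"translation": [0, -0.05, 0], "dr": [0, 0, 0], "jaw": 1},
    {"translation": [0, 0, 0], "dr": [0, 0, 0], "jaw": 1},
    {"translation": [0, 0, 0], "dr": [0, 0, 0], "jaw": 1},
    {"translation": [0, 0, 0], "dr": [0, 0, 0], "jaw": 1},
    {"translation": [0, 0, 0], "dr": [0, 0, 0], "jaw": 1},
    {"translation": [0, 0, 0], "dr": [0, 0, 0], "jaw": 1},
    {"translation": [0, 0, 0], "dr": [0, 0, 0], "jaw": 1},
    {"translation": [0, 0, 0], "dr": [0, 0, 0], "jaw": 1},
    {"translation": [0, 0, 0], "dr": [0, 0, 0], "jaw": 1},
    {"translation": [0, 0, 0], "dr": [0, 0, 0], "jaw": 1},
  ],
)

```text
time_s: 16.38
position: [0.5773, 0.1223, 0.134]
tcp_rot: [[-0.194, 0.981, -0.0], [0.981, 0.194, 0.0], [0.0, -0.0, -1.0]]
force: [-0.0, 0.2, 0.2]
opening: 0.137
```

```bash
python3 - <<'E'
from h import *
np.set_printoptions(precision=1,suppress=True,linewidth=160)
s=read_state();print(s['position']*1000,s['force'],s['qvel'],s['opening'],s['time_s'])
Ls=[]
for i in range(3):
  p,d=snap('side',f's1{i}');b=(.578,.122,.195);ex=np.array([np.cos(b[2]),np.sin(b[2])]);ey=np.array([-ex[1],ex[0]])
  P=np.array([px2w('side',u,v,d[v,u]) for u in range(270,380) for v in range(150,265) if d[v,u]>0])
  L=np.c_[(P[:,:2]-b[:2])@ex,(P[:,:2]-b[:2])@ey,P[:,2]]*1000
  for nm,m in dict(cuv=(abs(L[:,1])<20)&(L[:,2]>104)&(L[:,2]<119)&(abs(L[:,0])<15),fing=(abs(L[:,1])<20)&(L[:,2]>127)&(L[:,2]<142)&(abs(L[:,0])<30),det=(L[:,1]<-121)&(L[:,1]>-131)&(L[:,2]>112)&(L[:,2]<128)&(abs(L[:,0])<40)).items():
    print(nm,m.sum(),np.percentile(L[m],[3,50,97],axis=0).T.ravel())
crop('s10',270,150,370,250,6,'s10c')
E
```

```text
[577.3 122.3 134. ] [-0.   0.2  0.2] [ 0.1  0.  -0.1  0.  -0.  -0.1] 0.13716118814886863 16.3833
cuv 48 [ -7.1  -1.9   4.  -10.   -6.3   3.2 104.9 111.1 118.2]
fing 119 [-15.8  -3.8  13.4 -13.4  -7.9  10.6 127.6 134.8 141.5]
det 147 [ -21.2   -4.1   19.2 -129.5 -126.2 -123.2  112.6  120.7  127.5]
cuv 46 [ -6.9  -2.1   4.7 -10.1  -6.8   1.6 104.9 111.8 118.3]
fing 117 [-16.   -2.4  13.5 -12.   -8.2  10.9 127.1 134.6 141.2]
det 151 [ -21.8   -4.4   19.1 -129.3 -126.2 -122.7  112.5  121.2  127.5]
cuv 43 [ -6.9  -2.4   4.5  -9.1  -6.7   2.  105.4 110.9 117.9]
fing 118 [-15.6  -2.9  13.6 -11.8  -8.    9.5 127.7 134.4 141. ]
det 145 [ -21.1   -5.5   19.7 -129.6 -125.8 -123.2  112.5  121.4  127.4]
```

View pics/s10c.png

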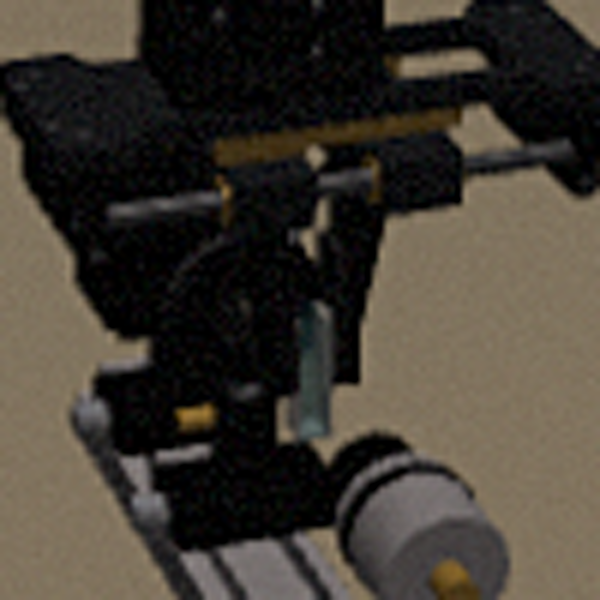

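```bash
python3 -c "
from rig import *
s=read_state();print(s['position'],s['opening'],s['time_s']);print(hand_in())"
```

```text
[0.5772997  0.12225316 0.13404183] 0.13803573744164652 16.5333
the job is handed in; nothing more can be done
None
```

I closed the iris, lifted the open cuvette by its frosted faces and handed in at 16.5 s, holding it still in mid-gap. `hand_in` reports no verdict, so the result below rests on my own checks.

- **Iris:** I pushed the lever with the closed fingers until the force rose to about 10 N and the tool stopped moving. The later picture shows the lever leaning to the closed side and the aperture stopped down. I did not touch it again.
- **Grip:** The cuvette was in the second slot from the robot's end of the rack. When the jaws closed it stood about 2 mm off their centre, giving a side force of about 4 N. I re-centred before lifting. The opening stayed at 0.14, about 12 mm, all the way. The side picture after the lift shows both stoppered cuvettes still in their slots. I did not check the dishes and tape again; no move went near them.
- **Final position:** From the side camera's depth, the cuvette is about 0.2–0.5 mm sideways of the detector's axis, about 1 mm along the beam from mid-gap, and its foot is 14–16 mm below the beam. The tool points straight down and its heading matches the fitted rail to about 0.01 rad. The wrist force is near zero and nothing touches the photometer or rack.
- **Disagreement:** Where the lever stopped puts the beam axis about 2 mm further to +x than the cameras do. By that estimate the cuvette is about 1.6 mm off sideways, still inside the 4 mm allowed.

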